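# Lock the measuring kit away in the crank box

## Robot

A 6-joint arm with a two-finger parallel gripper is mounted at the origin on a cart in front of the work surface, level with it; the furniture and walls round the work are solid. World frame = base frame: x ahead of the robot, y to its left, z up, the work surface at z = 0. Lengths are in mm, angles in degrees, forces in N, time in s.
With the tool pointing down it reaches from about 350 to 725 mm from the base axis. Payload 6 kg.
Tool frame: the origin (TCP) lies midway between the tips of the shut fingers; the grasp point (between the pads) lies robot.grasp_offset behind it (robot.grasp_offset is the distance from the TCP to the grasp point, in mm); z points along the fingers, y is the direction in which the jaws open and shut (so a half turn about z gives the same grasp; the last joint's range is limited). The gripper opens to 85 mm and grips with 20 to 120 N. Pads are 22 mm wide; open, the fingers measure 114 mm over their backs; the gripper's body (76 mm by 85 mm) begins 54 mm behind the grasp point. The pads swing forward as they close: fully open they stand 13 mm farther back than shut.
Start: joints at [92.515, 2.303, 4.859, 0, -92.561, -19.12], TCP at [171.43, 574.965, 231.261] pointing down, gripper open.
Joint ranges: [-146.85, 146.85], [-73.84, 115.35], [-62.03, 85.46], [-188.31, 113.3], [-161.28, -10.13], [-171.36, 171.36]. Speed limits (degrees/s): [147.25, 147.25, 172.46, 180, 180, 180].

## Interface

Orientations are given as a 3x3 rotation matrix whose columns are the frame's x, y, z axes.
In Python, from cell import robot gives the robot as it stands. The module is installed in compiled form; this text tells all that it offers.
- The arm moves only by the shell command python3 -m crank 'ROWS' [FORCE]. ROWS is JSON, a list of rows, each an object with "claw": the gripper command: -1 is fully open, 1 is shut, values between are in proportion; "xyz": the shift along the tool's x, y, z in m, a list of three; "delta_rot": the turn, a rotation vector about the tool's x, y, z in rad, a list of three. A call has 1 to 12 rows; each row is the pose to reach, as a shift and turn from the pose measured when the call began, along the tool's axes at that moment; what a row does not reach only later rows make up. A row lasts 1/12 s, in which the tool goes at most 41.7 mm and 7.16 degrees, less where a joint would pass 70% of its speed; a pose out of reach is approached as far as the arm can. A call with a gripper value outside its range is refused whole. The fingers move at their own pace and stop on an object; FORCE is the grip in N (left out, the last holds). Time passes only in rows, so rows that repeat a pose let the fingers close. It gives the time, the measured TCP pose, the force and the opening at its end, in the units of the state.
- robot.sense(): the state, without advancing time (a new reading comes with each control period).
- robot.read_camera(name): name is "scene" or "top" or "wrist"; returns (picture, depth): 384x512x3 uint8, red, green, blue; 384x512 float32, mm along the optical axis (not along the pixel's ray), 0 where there is no reading.
- robot.calibration(name): a dict with "camera_matrix" (3x3 intrinsics, pixels), "dist_coeffs" ([k1, k2, p1, p2, k3] as OpenCV has them; the pictures are not rectified), "rvec" (rotation vector, rad) and "tvec" (3), from world to camera coordinates, as OpenCV has them. Camera axes: x right, y down, z forward; pixel columns grow to the right and rows downward; lengths in mm; the calibration is good to about 2 mm. A picture is of the moment at which its call begins: read the wrist's pose just before it. calibration takes no time and is no camera call; for the wrist camera it gives the pose at the moment of the call.
- robot.sign_off(): hands the job in, once; it reports no verdict.
Trained networks look in the newest picture that a camera, given by its name, has taken for a name from the list of things; names that differ only in an ending like _2 or _b are one class to them, and where a whole thing is asked for, a point or a joint stands for the part that bears it (a point fixed in the world has none). Each returns a list of dicts, best first, with "confidence" (0 to 1); they miss things now and then, are a little off and sometimes report something else, mostly with a low value. They report only what shows in the picture. A call takes as long as a camera call.
- robot.cut_out(name, camera): "pixels" (384x512 bool, what is visible of it) and "at" ([column, row] in pixels, amid what is visible of it).
The state is a dict: "clock": time; "q": joint angles; "qvel": joint speeds; "joint_efforts": joint torques, N m; "position": TCP position; "tool_rot": TCP orientation; "force": force on the tool from outside, world axes, zero at the start; "ft_torque": the same for the moment, N m; "opening": finger opening in mm.
Only numpy, scipy, OpenCV 4.12 (cv2) and the standard library are available. Lean on these libraries where they do the work, as an engineer would, in place of code of your own. Each camera call takes 0.05 s, during which the arm holds its last target. There are 200 camera calls.

## Task

Lock the measuring kit away. Set the code on the lock box - the dial nearer the robot to its third mark and the farther dial to its second mark, counted clockwise from the thick zero mark - then, keeping hold of the crank's loose sleeve, wind the cover fully open, put every plug gauge and test probe that lies on the table into the tray, and wind the cover fully shut the same way. Leave the dials on the code until the cover is shut, then turn both back to zero; do not disturb the cup or the stopwatch.

Things in the scene. Friction and masses are not known exactly. Their poses are not given: they have to be found in the camera images.
- lockbox: Grey steel lock box fixed to the table, 162 mm (x) by 326 mm (y); origin: centre of its underside; front (-x) to the robot. y above +4 mm: open tray, walls 40 mm above the table, under a flat cover (41 to 47 mm) that slides to -y. y below +7 mm: closed housing whose flat deck, 54 mm above the table, carries two dials and the crank; the cover slides in under it.
- tray_floor (a point): Centre of the tray's inner floor (box y = +82 mm), 4 mm above the table; axes as the lock box. Clear inside 150 mm along x, 150 mm along y. Things must stay below 36 mm above this floor for the cover to shut.
- dial_near (a joint): Angle in rad of the dial nearer to the robot (box x = -50 mm, y = -23 mm). 0 = pointer at the thick black zero mark (stop; towards box +y); grows clockwise seen from above, to 2.18. Thin black marks 1 to 5 every 0.436 rad clockwise from zero. Code: mark 3 = 1.31. Stays where left; friction 0.03 N m.
- dial_near_grip (a point): Point on that dial's axis, halfway up its black grip bar (40 mm long, 12 mm wide, from 59 to 78 mm above the table, white line on the pointer half), on a steel disc 42 mm across. This point's y axis runs along the bar to the pointer end; grip across the bar (its x axis).
- dial_far (a joint): Angle in rad of the dial farther from the robot (box x = +28 mm, y = -23 mm). 0 = pointer at the thick black zero mark (stop; towards box +y); grows clockwise seen from above, to 2.18. Thin black marks 1 to 5 every 0.436 rad clockwise from zero. Code: mark 2 = 0.87. Stays where left; friction 0.03 N m.
- dial_far_grip (a point): Point on that dial's axis, halfway up its black grip bar (40 mm long, 12 mm wide, from 59 to 78 mm above the table, white line on the pointer half), on a steel disc 42 mm across. This point's y axis runs along the bar to the pointer end; grip across the bar (its x axis).
- crank (a joint): Angle of the crank in rad: 0 = cover fully shut (stop; the crank arm then points to the box's -y), 12.0 = cover fully open (stop, 1.9 turns). Grows as the crank is turned anticlockwise seen from above. A pinion moves the cover 12.5 mm per rad. Friction about 0.1 N m (2 to 3 N at the sleeve); stays where it is left.
- crank_axis (a point): Point on the crank's upright axis (box x = -32 mm, y = -98 mm), 114 mm above the table, level with the grip height of the sleeve; axes as the lock box. The steel crank arm lies 83 to 91 mm above the table, below the sleeve.
- sleeve: Black ribbed grip sleeve, upright, 23 to 25 mm thick, standing 42 mm off the crank's axis and spinning freely on its pin. Origin: on its axis, 114 mm above the table; the sleeve reaches from 92 to 140 mm. Hold it between the fingers all the while and carry it round in a circle; the hand need not turn.
- cover (a joint): Travel of the sliding cover in m: 0 shut, 0.150 fully open. Driven only by the crank.
- gauge_a: Plug gauge, a stepped round steel bar with a red band, 99 mm long and 15 mm thick, lying on the table. Origin: centre of its underside; long axis = its y axis, so grip along its x axis. May be absent.
- gauge_b: Plug gauge, a stepped round steel bar with a red band, 99 mm long and 15 mm thick, lying on the table. Origin: centre of its underside; long axis = its y axis, so grip along its x axis. May be absent.
- probe_a: Test probe, a red and black round rod 125 mm long and 11 mm thick, lying on the table. Origin: centre of its underside; long axis = its y axis, so grip along its x axis. May be absent.
- probe_b: Test probe, a red and black round rod 128 mm long and 11 mm thick, lying on the table. Origin: centre of its underside; long axis = its y axis, so grip along its x axis. May be absent.
- cup: White beaker, 52 mm across and 70 mm high, a bystander; origin in the centre of its underside.
- timer: Black stopwatch lying flat, 62 by 61 mm, 17 mm thick, a bystander; origin in the centre of its underside.

How it is judged (in metres and radians):
On the way, in this order (a step that is already met when the one before it is completed fails the run):
1. both dials stand on their code marks (value of joint dial_near between 1.159 and 1.459 rad and value of joint dial_far between 0.7227 and 1.0227 rad), for 0.2 s.
2. the cover is half wound open, the sleeve held in the fingers (value of joint crank above 5.5 rad and contact force between the fingers and sleeve above 1 N), for 0.05 s.
3. the cover is fully open, the sleeve held in the fingers (value of joint crank above 11.6 rad and contact force between the fingers and sleeve above 1 N), for 0.1 s.
4. all the kit lies in the tray, let go (x of gauge_a in the frame of lockbox between -0.076 and 0.076 m and y of gauge_a in the frame of lockbox between 0.004 and 0.159 m and z of gauge_a in the frame of lockbox between -0.01 and 0.03 m and x of gauge_b in the frame of lockbox between -0.076 and 0.076 m and y of gauge_b in the frame of lockbox between 0.004 and 0.159 m and z of gauge_b in the frame of lockbox between -0.01 and 0.03 m and x of probe_a in the frame of lockbox between -0.076 and 0.076 m and y of probe_a in the frame of lockbox between 0.004 and 0.159 m and z of probe_a in the frame of lockbox between -0.01 and 0.03 m and x of probe_b in the frame of lockbox between -0.076 and 0.076 m and y of probe_b in the frame of lockbox between 0.004 and 0.159 m and z of probe_b in the frame of lockbox between -0.01 and 0.03 m and contact force between the fingers and gauge_a below 0.2 N and contact force between the fingers and gauge_b below 0.2 N and contact force between the fingers and probe_a below 0.2 N and contact force between the fingers and probe_b below 0.2 N), for 0.3 s.
5. the cover is half wound shut, the sleeve held in the fingers (value of joint crank below 6.5 rad and contact force between the fingers and sleeve above 1 N), for 0.05 s.
6. the cover is fully shut, the sleeve held in the fingers (value of joint crank below 0.4 rad and contact force between the fingers and sleeve above 1 N), for 0.1 s.
At the end, for the whole second after the job is handed in: The cover is shut (crank below 0.4 rad, that is within 5 mm) and at rest, both dials are within 0.15 rad of zero, and every piece of the kit that was there lies inside the tray (value of joint crank below 0.4 rad and value of joint each of dial_near, dial_far below 0.15 rad and velocity of joint crank between -0.05 and 0.05 rad/s and x of gauge_a in the frame of lockbox between -0.076 and 0.076 m and y of gauge_a in the frame of lockbox between 0.004 and 0.159 m and z of gauge_a in the frame of lockbox between -0.01 and 0.03 m and x of gauge_b in the frame of lockbox between -0.076 and 0.076 m and y of gauge_b in the frame of lockbox between 0.004 and 0.159 m and z of gauge_b in the frame of lockbox between -0.01 and 0.03 m and x of probe_a in the frame of lockbox between -0.076 and 0.076 m and y of probe_a in the frame of lockbox between 0.004 and 0.159 m and z of probe_a in the frame of lockbox between -0.01 and 0.03 m and x of probe_b in the frame of lockbox between -0.076 and 0.076 m and y of probe_b in the frame of lockbox between 0.004 and 0.159 m and z of probe_b in the frame of lockbox between -0.01 and 0.03 m); the robot touches nothing.
It fails at once if the cover is off shut (crank beyond 0.7 rad) while a dial is more than 0.25 rad off its code mark (value of joint crank above 0.7 rad and not (value of joint dial_near between 1.059 and 1.559 rad and value of joint dial_far between 0.6227 and 1.1227 rad)).
It fails at once if the cup is moved more than 3 cm or tipped (distance of cup from where it was at the start of the episode above 0.03 m or angle between cup's own z axis and vertical above 0.5 rad).
It fails at once if the stopwatch is moved more than 3 cm (distance of timer from where it was at the start of the episode above 0.03 m).
Of gauge_a, gauge_b, probe_a, probe_b only 2 to 3 are there at a start; the rules pass over those that are not, and their reading is None.
At some moment in a run one of gauge_a, gauge_b, probe_a, probe_b may be knocked a few centimetres aside while the robot is not near it.
Once in a run the grip may slacken for a moment while it holds something.
It also fails if it takes over 200 s, if anything falls off the work surface, if the arm or the gripper's body presses on something with over 40 N, if the wrist force passes 120 N, or if a joint passes its speed limit or range.

## Working session

There is one attempt and no reset: what is moved stays moved. The work goes in short steps, Python scripts to look and compute and a shell command to move; the robot and the scene stay as the last step left them, time stands still between calls to the robot, and variables do not carry over. Pictures are saved under pics/ and viewed, about 12 in all and at most 16, crops included, and the job is handed in when it is done.

```bash
mkdir -p pics; cat > h.py <<'E'
import numpy as np, cv2
from cell import robot
def cal(n):
    c=robot.calibration(n); K=np.array(c["camera_matrix"],float); D=np.array(c["dist_coeffs"],float)
    R=cv2.Rodrigues(np.array(c["rvec"],float))[0]; t=np.array(c["tvec"],float).ravel(); return K,D,R,t
def pts(n,px,dep=None,z=None,c=None):
    """px Nx2 -> world, by depth or by plane z"""
    K,D,R,t=c or cal(n); px=np.array(px,float).reshape(-1,1,2)
    r=cv2.undistortPoints(px,K,D)[:,0]; r=np.c_[r,np.ones(len(r))]
    if z is None:
        d=np.array([dep[int(round(p[1])),int(round(p[0]))] for p in px[:,0]]); return (r*d[:,None]-t)@R
    o=-R.T@t; w=r@R; return o+w*((z-o[2])/w[:,2])[:,None]
def proj(n,P,c=None):
    K,D,R,t=c or cal(n); return cv2.projectPoints(np.array(P,float).reshape(-1,1,3),cv2.Rodrigues(R)[0],t,K,D)[0][:,0]
def save(n,im): cv2.imwrite(f"pics/{n}.png",im[:,:,::-1])
def maskpts(n,m,dep,c=None):
    v,u=np.nonzero(m&(dep>0)); return pts(n,np.c_[u,v],dep,c=c)
E
python3 - <<'E'
from h import *
for n in("scene","top"):
    im,d=robot.read_camera(n); save(n+"0",im); np.savez(n+"0",im=im,d=d)
    if n=="top": save("both0",np.hstack([im0,im])[:, :]) 
    im0=im
    for k in("lockbox","sleeve","dial_near","dial_far","gauge_a","probe_a","cup","timer","cover"):
        for r in robot.cut_out(k,n):
            m=r["pixels"]; P=maskpts(n,m,d)
            if len(P)<5: continue
            c=np.median(P,0); q=P[:,:2]-c[:2]; w,V=np.linalg.eigh(q.T@q)
            print(n,k,round(r["confidence"],2),np.round(r["at"]),m.sum(),"med",c.round(),"axis",np.degrees(np.arctan2(V[1,1],V[0,1])).round(),"zmax",np.percentile(P[:,2],95).round())
print(robot.grasp_offset,robot.sense())
E
```

```text
scene lockbox 0.73 [282. 188.] 3264 med [476.  26.  48.] axis 107.0 zmax 67.0
scene lockbox 0.51 [300. 176.] 55 med [458. -41.  68.] axis 88.0 zmax 79.0
scene sleeve 0.36 [303. 179.] 74 med [458. -41.  67.] axis 92.0 zmax 79.0
scene dial_near 0.61 [302. 177.] 89 med [458. -42.  67.] axis 103.0 zmax 79.0
scene dial_far 0.37 [192. 272.] 364 med [354. 497.  16.] axis 173.0 zmax 19.0
scene gauge_a 0.65 [246. 225.] 104 med [422. 240.  12.] axis 168.0 zmax 17.0
scene gauge_a 0.57 [241. 238.] 37 med [394. 302.  14.] axis 166.0 zmax 17.0
scene cup 0.22 [280. 170.] 90 med [533. -22.  67.] axis -152.0 zmax 80.0
scene timer 0.81 [193. 271.] 359 med [353. 496.  16.] axis 137.0 zmax 19.0
scene cover 0.87 [274. 193.] 1019 med [477.  70.  48.] axis 95.0 zmax 51.0
top lockbox 0.72 [335. 164.] 7253 med [501. -12.  51.] axis 106.0 zmax 77.0
top dial_near 0.7 [349. 179.] 193 med [460. -46.  62.] axis 104.0 zmax 80.0
top dial_far 0.62 [339. 151.] 182 med [537. -23.  63.] axis -142.0 zmax 80.0
top gauge_a 0.68 [248. 187.] 115 med [429. 234.  14.] axis 170.0 zmax 18.0
top gauge_a 0.5 [228. 198.] 161 med [
[... 500 characters left out ...]
3.91860055e-04,
       -9.25593358e+01, -1.91212346e+01]), 'qvel': array([ 0.07277213,  0.01000089, -0.02945133, -0.04544565, -0.05326325,
        0.06485503]), 'joint_efforts': array([-1.66119433e-03, -3.67942750e+01,  3.47433579e+01,  6.93282098e+00,
       -1.05477018e-03, -1.29395886e-06]), 'position': array([171.4278129 , 574.97120596, 231.25790069]), 'tool_rot': array([[ 9.58296137e-01, -2.85777036e-01,  1.02334947e-05],
       [-2.85777034e-01, -9.58296134e-01, -7.72527565e-05],
       [ 3.18837822e-05,  7.11065204e-05, -9.99999997e-01]]), 'force': array([ 0.83484008, -0.26391563, -0.73671065]), 'ft_torque': array([ 0.00800045, -0.04760958,  0.0279011 ]), 'opening': 85.59462385140448}
```

```bash
python3 - <<'E'
import cv2
a=cv2.imread("pics/top0.png"); cv2.imwrite("pics/top0b.png",cv2.resize(a[90:300,100:400],None,fx=2.66,fy=2.66,interpolation=cv2.INTER_CUBIC))
E
```

```text
(no output)
```

View pics/top0b.png

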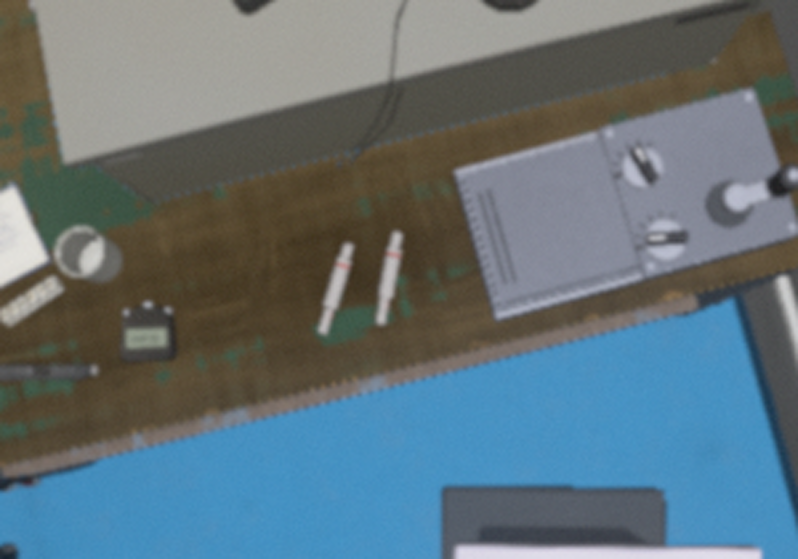

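View pics/scene0.png

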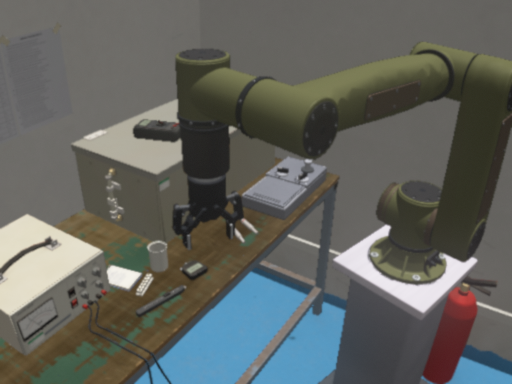

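The top view shows two gauges (crop 335,290 and 390,280), the box on the right with both dials off zero, the cup (85,250) and stopwatch (148,335). A black rod at the far left (50,370) still has to be identified. The scene view agrees.

```bash
python3 - <<'E'
from h import *
z=np.load("top0.npz"); d=z["d"]; im=z["im"]
print("pen",pts("top",[[100,229],[119,229],[136,229]],z=6).round())
# box: height-thresholded points
v,u=np.mgrid[0:384,0:512]; c=cal("top"); P=pts("top",np.c_[u.ravel(),v.ravel()],d,c=c)
s=(P[:,2]>38)&(P[:,2]<60)&(d.ravel()>0)&(P[:,1]<160)&(P[:,1]>-230)&(P[:,0]<640)
m=np.zeros(d.size,np.uint8); m[s]=255; m=m.reshape(d.shape); m=cv2.morphologyEx(m,cv2.MORPH_OPEN,np.ones((3,3)))
n,l,st,ce=cv2.connectedComponentsWithStats(m); k=1+np.argmax(st[1:,4]); print(st[k])
Q=P[(l==k).ravel()]
rect=cv2.minAreaRect(Q[:,:2].astype(np.float32)); print(rect); print(cv2.boxPoints(rect).round())
im2,d2=robot.read_camera("wrist"); save("w0",im2)
for n_ in("probe_a","gauge_a"):
  for r in robot.cut_out(n_,"wrist"): print(n_,r["confidence"],r["at"])
for n_ in("probe_a",):
  robot.read_camera("top")
  for r in robot.cut_out(n_,"top"): print("top",n_,r["confidence"],r["at"])
K,D,R,t=cal("wrist");print("wristcam pos",(-R.T@t).round(),"fwd",R[2].round(2),K[0,0])
E
```

```text
pen [[320. 654.   6.]
 [321. 597.   6.]
 [322. 546.   6.]]
[ 273  124  128   85 5967]
((505.86944580078125, -13.060958862304688), (163.49119567871094, 326.239013671875), 15.942986488342285)
[[ 382.  121.]
 [ 472. -192.]
 [ 629. -147.]
 [ 540.  166.]]
top probe_a 0.37 [338.6, 150.4]
wristcam pos [239. 553. 374.] fwd [-0.26  0.08 -0.96] 310.4475004054585
```

View pics/w0.png

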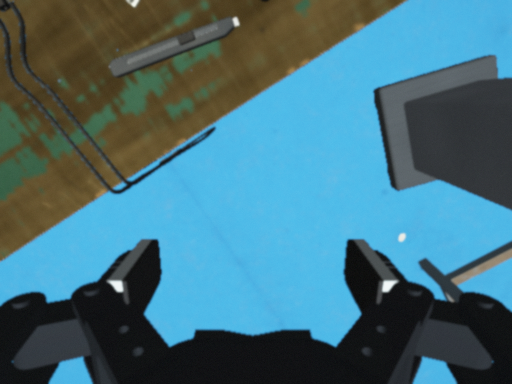

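The wrist view shows only a black pen-like tool (110–240, 50), which isn't kit. So the kit appears to be the two gauges. I'm moving above the dials now.

```bash
python3 - <<'E'
from h import *
z=np.load("top0.npz"); d=z["d"]
print(pts("top",[[213,109],[213,130],[300,105],[350,100],[370,95],[330,115],[330,119],[350,112]],d).round())
E
python3 -m crank '[{"claw":-1,"xyz":[0.245,0.245,0],"delta_rot":[0,0,0]},{"claw":-1,"xyz":[0.245,0.245,0],"delta_rot":[0,0,0]},{"claw":-1,"xyz":[0.245,0.245,0],"delta_rot":[0,0,0]},{"claw":-1,"xyz":[0.245,0.245,0],"delta_rot":[0,0,0]},{"claw":-1,"xyz":[0.245,0.245,0],"delta_rot":[0,0,0]},{"claw":-1,"xyz":[0.245,0.245,0],"delta_rot":[0,0,0]},{"claw":-1,"xyz":[0.49,0.49,0],"delta_rot":[0,0,0]},{"claw":-1,"xyz":[0.49,0.49,0],"delta_rot":[0,0,0]},{"claw":-1,"xyz":[0.49,0.49,0],"delta_rot":[0,0,0]},{"claw":-1,"xyz":[0.49,0.49,0],"delta_rot":[0,0,0]},{"claw":-1,"xyz":[0.49,0.49,0],"delta_rot":[0,0,0]},{"claw":-1,"xyz":[0.49,0.49,0],"delta_rot":[0,0,0]}]'
```

```text
[[591. 299. 255.]
 [547. 300. 237.]
 [602. 100. 254.]
 [645. -30. 178.]
 [659. -81. 177.]
 [634.   7.  91.]
 [639.  -0.  43.]
 [650. -51.  72.]]
clock: 2.25
position: [409.6, 133.2, 231.9]
tool_rot: [[0.958, -0.285, 0.001], [-0.285, -0.958, 0.001], [0.001, -0.001, -1.0]]
force: [1.4, 2.1, -0.1]
opening: 85.1
```

```bash
python3 -m crank '[{"claw":-1,"xyz":[0.135,0.135,0],"delta_rot":[0,0,0.12]},{"claw":-1,"xyz":[0.135,0.135,0],"delta_rot":[0,0,0.24]},{"claw":-1,"xyz":[0.135,0.135,0],"delta_rot":[0,0,0.36]},{"claw":-1,"xyz":[0.135,0.135,0],"delta_rot":[0,0,0.48]},{"claw":-1,"xyz":[0.135,0.135,0],"delta_rot":[0,0,0.6]},{"claw":-1,"xyz":[0.135,0.135,0],"delta_rot":[0,0,0.72]},{"claw":-1,"xyz":[0.135,0.135,0],"delta_rot":[0,0,0.84]},{"claw":-1,"xyz":[0.135,0.135,0],"delta_rot":[0,0,0.96]},{"claw":-1,"xyz":[0.135,0.135,0],"delta_rot":[0,0,1.08]},{"claw":-1,"xyz":[0.135,0.135,0],"delta_rot":[0,0,1.2]},{"claw":-1,"xyz":[0.135,0.135,0],"delta_rot":[0,0,1.3]},{"claw":-1,"xyz":[0.135,0.135,0],"delta_rot":[0,0,1.3]}]'
python3 - <<'E'
from h import *
s=robot.sense(); print(s["q"].round(1),s["position"].round(1))
c=cal("wrist"); im,d=robot.read_camera("wrist"); np.savez("w1",im=im,d=d); cv2.imwrite("pics/x.png",im)
o=np.array([505.9,-13.1,0]); a=np.radians(15.94); ex=np.array([np.cos(a),np.sin(a),0]); ey=np.array([-np.sin(a),np.cos(a),0]); ez=np.array([0,0,1])
K,D,R,t=c
# warp: rectified view of box deck, 2 px per mm at z=78 and box-aligned (x up, y left)
def rect(z,x0,x1,y0,y1,s):
    X,Y=np.meshgrid(np.arange(x1,x0,-1/s),np.arange(y1,y0,-1/s),indexing="ij")
    P=o+X[...,None]*ex+Y[...,None]*ey+z*ez; uv=proj("wrist",P,c).reshape(*X.shape,2).astype(np.float32)
    return cv2.remap(im,uv[...,0],uv[...,1],cv2.INTER_LINEAR)
A=rect(56,-81,81,-163,40,3); cv2.circle(A,(int((40+23)*3),int((81+50)*3)),63,(255,0,0),1);cv2.circle(A,(int((40+23)*3),int((81-28)*3)),63,(255,0,0),1)
save("w1",A)
for k in("dial_near","dial_far","sleeve"):
  for r in robot.cut_out(k,"wrist"):
    P=maskpts("wrist",r["pixels"],d,c)
    if len(P)<5: continue
    h=P[P[:,2]>(70 if k!="sleeve" else 130)]; 
    if len(h)<5: print(k,r["confidence"],np.median(P,0)); continue
    m=np.median(h,0); w,V=np.linalg.eigh(np.cov((h-h.mean(0))[:,:2].T)); b=h.mean(0)-o
    print(k,round(r["confidence"],2),len(h),h.mean(0).round(1),"box",(b@ex).round(1),(b@ey).round(1),"axis rel ey cw deg",np.degrees(a+np.pi/2-np.arctan2(V[1,1],V[0,1])).round(1),np.sqrt(w).round(1))
E
```

```text
clock: 3.25
position: [500.5, -34.7, 231.9]
tool_rot: [[-0.022, -1.0, 0.001], [-1.0, 0.022, 0.001], [-0.001, -0.001, -1.0]]
force: [0.1, -0.1, 0.4]
opening: 85.2
[ 19.1 -12.9  -9.2  -0.  -93.5 -20.3] [500.5 -34.7 231.9]
dial_near 0.62 504 [465.  -52.7  77.4] box -50.2 -26.8 axis rel ey cw deg 11.6 [ 3.5 11.3]
dial_near 0.2 2690 [ 509.7 -142.3  114.8] box -31.9 -125.3 axis rel ey cw deg -0.6 [ 6.3 18.3]
dial_far 0.79 488 [538.7 -31.2  77.2] box 26.5 -26.4 axis rel ey cw deg 255.5 [ 3.5 11.4]
sleeve 0.64 890 [ 514.2 -158.   140.4] box -31.8 -141.7 axis rel ey cw deg -7.4 [6.7 6.9]
```

View pics/w1.png

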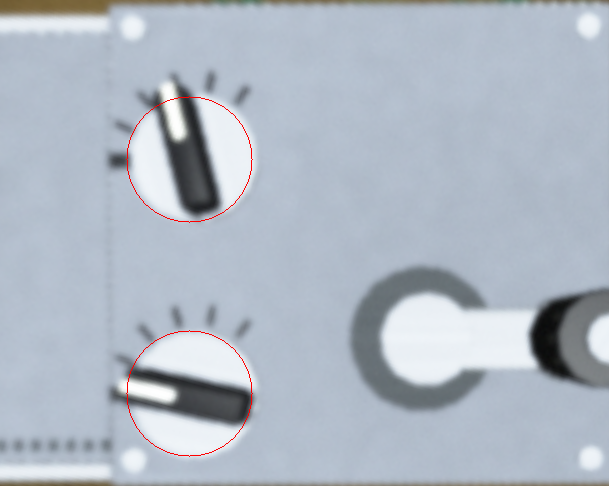

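The rectified deck shows the near dial about 12° clockwise of zero and the far dial about 75°; the crank arm points to −y (shut). The near dial needs about +63.5° and the far dial about −25.5°. I'm going to the near dial.

```bash
python3 -m crank '[{"claw":0.2,"xyz":[0.017,0.036,0.04],"delta_rot":[0,0,-0.1]},{"claw":0.2,"xyz":[0.017,0.036,0.08],"delta_rot":[0,0,-0.1]},{"claw":0.2,"xyz":[0.017,0.036,0.12],"delta_rot":[0,0,-0.1]},{"claw":0.2,"xyz":[0.017,0.036,0.127],"delta_rot":[0,0,-0.1]},{"claw":0.2,"xyz":[0.017,0.036,0.127],"delta_rot":[0,0,-0.1]}]' 40
cat >> h.py <<'E'
BO=np.array([505.9,-13.1,0]); _a=np.radians(15.94); ex=np.array([np.cos(_a),np.sin(_a),0]); ey=np.array([-np.sin(_a),np.cos(_a),0]); ez=np.array([0,0,1.])
def box(x,y,z): return BO+x*ex+y*ey+z*ez
def go(P,psi=None):
    """tool-frame shift (m) and turn to reach world P with tool x at yaw psi deg"""
    s=robot.sense(); R=s["tool_rot"]; p=np.degrees(np.arctan2(R[1,0],R[0,0]))
    d=0 if psi is None else -np.radians((psi-p+180)%360-180)
    print("at",s["position"].round(1),"psi",p.round(1),"q6",s["q"][5].round(1),"-> xyz",(R.T@(np.array(P)-s["position"])/1000).round(4),"rz",np.round(d,3))
def dials(c,im,d):
    for k in("dial_near","dial_far"):
      for r in robot.cut_out(k,"wrist")[:2]:
        P=maskpts("wrist",r["pixels"],d,c)
        h=P[(P[:,2]>72)&(P[:,2]<84)] if len(P) else P
        if len(h)<30: continue
        w,V=np.linalg.eigh(np.cov((h-h.mean(0))[:,:2].T)); b=h.mean(0)-BO
        print(k,round(r["confidence"],2),len(h),h.mean(0).round(1),"box",(b@ex).round(1),(b@ey).round(1),"cw deg mod180",(np.degrees(_a+np.pi/2-np.arctan2(V[1,1],V[0,1]))%180).round(1),np.sqrt(w).round(1))
E
python3 - <<'E'
from h import *
c=cal("wrist"); im,d=robot.read_camera("wrist"); dials(c,im,d); 
for x in(-50,28): 
    for p in proj("wrist",[box(x,-23,59)],c): cv2.circle(im,tuple(int(v) for v in p),2,(255,0,0),-1)
save("w2",im)
go([464.5,-51,61])
E
```

```text
clock: 3.87
position: [461.6, -51.3, 100.1]
tool_rot: [[0.086, -0.996, -0.006], [-0.996, -0.086, 0.001], [-0.001, 0.006, -1.0]]
force: [-0.6, 0.3, 0.6]
opening: 34.4
dial_near 0.88 1306 [464.7 -53.7  77.6] box -50.8 -27.7 cw deg mod180 11.7 [ 3.3 11.4]
dial_far 0.63 1317 [538.3 -31.6  77.3] box 26.0 -26.7 cw deg mod180 75.4 [ 3.4 11.6]
at [465.5 -51.  106.9] psi -85.1 q6 -13.7 -> xyz [-0.0001  0.0012  0.0459] rz 0
```

View pics/w2.png

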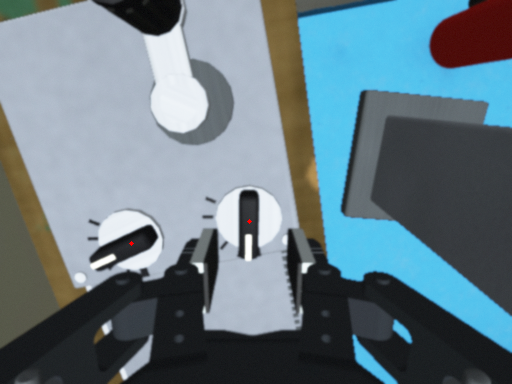

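```bash
python3 -m crank '[{"claw":0.2,"xyz":[-0.0015,0.0005,0.03],"delta_rot":[0,0,0]},{"claw":0.2,"xyz":[-0.0015,0.0005,0.045],"delta_rot":[0,0,0]},{"claw":0.2,"xyz":[-0.0015,0.0005,0.045],"delta_rot":[0,0,0]},{"claw":1,"xyz":[-0.0015,0.0005,0.045],"delta_rot":[0,0,0]},{"claw":1,"xyz":[-0.0015,0.0005,0.045],"delta_rot":[0,0,0]},{"claw":1,"xyz":[-0.0015,0.0005,0.045],"delta_rot":[0,0,0]},{"claw":1,"xyz":[-0.0015,0.0005,0.045],"delta_rot":[0,0,0]},{"claw":1,"xyz":[-0.0015,0.0005,0.045],"delta_rot":[0,0,0]}]' 40; python3 -c "
from h import *
go([465,-49,61.4]); s=robot.sense(); print(s['force'],s['ft_torque'],s['opening'])"
```

```text
clock: 4.68
position: [464.1, -49.9, 64.4]
tool_rot: [[0.085, -0.996, 0.002], [-0.996, -0.085, 0.0], [0.0, -0.002, -1.0]]
force: [-13.4, 1.8, 8.7]
opening: 10.9
at [464.1 -49.9  64.4] psi -85.1 q6 -13.9 -> xyz [-0.0008 -0.001   0.003 ] rz 0
[-13.39019927   1.7847301    8.65704583] [ 0.54384703  4.24298342 -0.03208058] 10.911588349926587
```

```bash
python3 -m crank '[{"claw":1,"xyz":[0,0,-0.001],"delta_rot":[0,0,0.11]},{"claw":1,"xyz":[0,0,-0.001],"delta_rot":[0,0,0.22]},{"claw":1,"xyz":[0,0,-0.001],"delta_rot":[0,0,0.33]},{"claw":1,"xyz":[0,0,-0.001],"delta_rot":[0,0,0.44]},{"claw":1,"xyz":[0,0,-0.001],"delta_rot":[0,0,0.55]},{"claw":1,"xyz":[0,0,-0.001],"delta_rot":[0,0,0.66]},{"claw":1,"xyz":[0,0,-0.001],"delta_rot":[0,0,0.77]},{"claw":1,"xyz":[0,0,-0.001],"delta_rot":[0,0,0.88]},{"claw":1,"xyz":[0,0,-0.001],"delta_rot":[0,0,0.99]},{"claw":1,"xyz":[0,0,-0.001],"delta_rot":[0,0,1.1]},{"claw":1,"xyz":[0,0,-0.001],"delta_rot":[0,0,1.1]},{"claw":1,"xyz":[0,0,-0.001],"delta_rot":[0,0,1.1]}]' 40; python3 -c "
from h import *
go([465,-49,61.4]); s=robot.sense(); print(s['force'],s['ft_torque'],s['opening'])"
```

```text
clock: 5.68
position: [463.5, -49.7, 64.7]
tool_rot: [[-0.848, -0.531, 0.0], [-0.531, 0.848, 0.001], [-0.001, 0.001, -1.0]]
force: [1.9, 0.0, -12.9]
opening: 11.3
at [463.5 -49.7  64.7] psi -148.0 q6 -76.7 -> xyz [-0.0016 -0.0002  0.0033] rz 0
[  1.92196854   0.02273451 -12.85938968] [-0.17003183 -0.46710082 -0.00833146] 11.347149921500835
```

```bash
python3 -m crank '[{"claw":0.2,"xyz":[0,0,0],"delta_rot":[0,0,0]},{"claw":0.2,"xyz":[0,0,0],"delta_rot":[0,0,0]},{"claw":0.2,"xyz":[0,0,0],"delta_rot":[0,0,0]},{"claw":0.2,"xyz":[0,0,-0.03],"delta_rot":[0,0,0]},{"claw":0.2,"xyz":[0,0,-0.045],"delta_rot":[0,0,0]},{"claw":0.2,"xyz":[0,0,-0.045],"delta_rot":[0,0,0]}]' 40; python3 - <<'E'
from h import *
c=cal("wrist"); im,d=robot.read_camera("wrist"); dials(c,im,d); go(box(28,-23.5,110),-149.3)
E
```

```text
clock: 6.18
position: [466.3, -49.7, 115.5]
tool_rot: [[-0.847, -0.532, 0.009], [-0.532, 0.847, 0.001], [-0.008, -0.004, -1.0]]
force: [0.6, 0.7, 0.0]
opening: 34.4
dial_near 0.74 1148 [463.  -52.6  77.5] box -52.1 -26.2 cw deg mod180 74.5 [ 3.4 11.3]
dial_far 0.85 755 [534.2 -32.5  77.3] box 21.9 -26.4 cw deg mod180 74.9 [3.5 9.6]
at [463.8 -49.5 110.3] psi -147.9 q6 -76.7 -> xyz [-0.0754 -0.0218  0.0004] rz 0.024
```

```bash
python3 -m crank '[{"claw":0.2,"xyz":[-0.0754,-0.022,0],"delta_rot":[0,0,0.024]},{"claw":0.2,"xyz":[-0.0754,-0.022,0],"delta_rot":[0,0,0.024]},{"claw":0.2,"xyz":[-0.0754,-0.022,0],"delta_rot":[0,0,0.024]},{"claw":0.2,"xyz":[-0.0754,-0.022,0.025],"delta_rot":[0,0,0.024]},{"claw":0.2,"xyz":[-0.0754,-0.022,0.046],"delta_rot":[0,0,0.024]},{"claw":0.2,"xyz":[-0.0754,-0.022,0.046],"delta_rot":[0,0,0.024]},{"claw":1,"xyz":[-0.0754,-0.022,0.046],"delta_rot":[0,0,0.024]},{"claw":1,"xyz":[-0.0754,-0.022,0.046],"delta_rot":[0,0,0.024]},{"claw":1,"xyz":[-0.0754,-0.022,0.046],"delta_rot":[0,0,0.024]},{"claw":1,"xyz":[-0.0754,-0.022,0.046],"delta_rot":[0,0,0.024]},{"claw":1,"xyz":[-0.0754,-0.022,0.046],"delta_rot":[0,0,0.024]}]' 40; python3 -c "
from h import *
go(box(28,-23.5,64)); s=robot.sense(); print(s['force'],s['ft_torque'],s['opening'])"
```

```text
clock: 7.25
position: [539.1, -27.7, 65.2]
tool_rot: [[-0.86, -0.511, 0.001], [-0.511, 0.86, 0.002], [-0.002, 0.001, -1.0]]
force: [-5.0, 3.7, 3.2]
opening: 10.9
at [539.1 -27.7  65.2] psi -149.3 q6 -77.6 -> xyz [ 0.     -0.0004  0.0012] rz 0
[-4.95966601  3.7182304   3.17319683] [1.11870345 1.59662018 0.00844348] 10.869333874961702
```

```bash
python3 -m crank '[{"claw":1,"xyz":[0,0,0],"delta_rot":[0,0,-0.11]},{"claw":1,"xyz":[0,0,0],"delta_rot":[0,0,-0.22]},{"claw":1,"xyz":[0,0,0],"delta_rot":[0,0,-0.33]},{"claw":1,"xyz":[0,0,0],"delta_rot":[0,0,-0.44]},{"claw":1,"xyz":[0,0,0],"delta_rot":[0,0,-0.44]},{"claw":1,"xyz":[0,0,0],"delta_rot":[0,0,-0.44]},{"claw":0.2,"xyz":[0,0,0],"delta_rot":[0,0,-0.44]},{"claw":0.2,"xyz":[0,0,0],"delta_rot":[0,0,-0.44]},{"claw":0.2,"xyz":[0,0,0],"delta_rot":[0,0,-0.44]},{"claw":0.2,"xyz":[0,0,-0.04],"delta_rot":[0,0,-0.44]},{"claw":0.2,"xyz":[0,0,-0.08],"delta_rot":[0,0,-0.44]},{"claw":0.2,"xyz":[0,0,-0.12],"delta_rot":[0,0,-0.44]}]' 40; python3 - <<'E'
from h import *
c=cal("wrist"); im,d=robot.read_camera("wrist"); dials(c,im,d)
for r in robot.cut_out("sleeve","wrist"):
    P=maskpts("wrist",r["pixels"],d,c); h=P[(P[:,2]>134)&(P[:,2]<150)]
    if len(h): print("sleeve",r["confidence"],len(h),(h.min(0)/2+h.max(0)/2).round(1),h.mean(0).round(1))
print(box(-32,-140,114)); go(box(-32,-140,185),-120)
E
```

```text
clock: 8.25
position: [538.6, -28.4, 186.9]
tool_rot: [[-0.561, -0.828, 0.001], [-0.828, 0.561, 0.001], [-0.001, -0.0, -1.0]]
force: [1.6, -0.5, 0.8]
opening: 34.2
dial_near 0.62 759 [465.1 -51.9  77.4] box -49.9 -26.1 cw deg mod180 73.4 [ 3.4 11. ]
dial_far 0.59 651 [538.5 -31.1  77.4] box 26.4 -26.2 cw deg mod180 50.3 [ 3.5 11.3]
sleeve 0.75 817 [ 514.9 -157.   138.3] [ 516.8 -153.9  140.3]
sleeve 0.33 1192 [ 515.1 -157.   140.6] [ 516.3 -154.7  141.6]
[ 513.57868626 -156.50515255  114.        ]
at [539.8 -27.8 187.2] psi -124.1 q6 -52.4 -> xyz [ 0.1212 -0.0505  0.0016] rz -0.072
```

```bash
python3 -m crank '[{"claw":-0.2,"xyz":[0.121,-0.051,0],"delta_rot":[0,0,0]},{"claw":-0.2,"xyz":[0.121,-0.051,0],"delta_rot":[0,0,0]},{"claw":-0.2,"xyz":[0.121,-0.051,0],"delta_rot":[0,0,0]},{"claw":-0.2,"xyz":[0.121,-0.051,0],"delta_rot":[0,0,0]},{"claw":-0.2,"xyz":[0.121,-0.051,0.03],"delta_rot":[0,0,0]},{"claw":-0.2,"xyz":[0.121,-0.051,0.06],"delta_rot":[0,0,0]},{"claw":-0.2,"xyz":[0.121,-0.051,0.085],"delta_rot":[0,0,0]},{"claw":-0.2,"xyz":[0.121,-0.051,0.085],"delta_rot":[0,0,0]},{"claw":1,"xyz":[0.121,-0.051,0.085],"delta_rot":[0,0,0]},{"claw":1,"xyz":[0.121,-0.051,0.085],"delta_rot":[0,0,0]},{"claw":1,"xyz":[0.121,-0.051,0.085],"delta_rot":[0,0,0]},{"claw":1,"xyz":[0.121,-0.051,0.085],"delta_rot":[0,0,0]}]' 60; python3 - <<'E'
from h import *
s=robot.sense(); print(s['force'],s['ft_torque'],s['opening'],s['position'])
R=s["tool_rot"]; ax=box(-32,-98,0); q=s["position"]-ax; print("r",np.hypot(q@ex,q@ey),"theta",np.degrees(np.arctan2(q@ex,-q@ey)))
for k in range(0,13):
    th=0.35*k; P=42*(np.sin(th)*ex-(np.cos(th)-1)*ey); print(k,th,(R.T@P/1000).round(4)[:2])
E
```

```text
clock: 9.45
position: [515.3, -156.4, 103.6]
tool_rot: [[-0.561, -0.828, 0.007], [-0.828, 0.561, 0.003], [-0.006, -0.005, -1.0]]
force: [-1.9, 0.6, 2.8]
opening: 22.2
[-1.92248506  0.56634249  2.79144006] [0.18450263 0.55776379 0.0035526 ] 22.217322935419425 [ 515.27691391 -156.436446    103.62614802]
r 42.43248303618148 theta 2.2309571967713384
0 0.0 [0. 0.]
1 0.35 [-0.0127 -0.0073]
2 0.7 [-0.0271 -0.0098]
3 1.0499999999999998 [-0.0415 -0.0072]
4 1.4 [-0.0541  0.0002]
5 1.75 [-0.0635  0.0114]
6 2.0999999999999996 [-0.0684  0.0252]
7 2.4499999999999997 [-0.0683  0.0398]
8 2.8 [-0.0632  0.0535]
9 3.15 [-0.0537  0.0646]
10 3.5 [-0.0409  0.0718]
11 3.8499999999999996 [-0.0265  0.0742]
12 4.199999999999999 [-0.0121  0.0715]
```

```bash
cat > circ.py <<'E'
from h import *
import sys
# where on the circle are we; table onward from here about the crank axis AX
AX=np.load("ax.npy"); s=robot.sense(); R=s["tool_rot"]; q=s["position"]-AX
th=np.arctan2(q@ex,-q@ey); r=np.hypot(q@ex,q@ey); print("r",r.round(1),"theta",th.round(3),"F",s["force"].round(1),"open",s["opening"].round(1),"z",s["position"][2].round(1))
st=float(sys.argv[1])
for k in range(1,13):
    P=AX+42*(np.sin(th+st*k)*ex-np.cos(th+st*k)*ey); P[2]=s["position"][2]; print(k,(th+st*k).round(2),(R.T@(P-s["position"])/1000).round(4)[:2].tolist())
E
python3 -m crank '[{"claw":1,"xyz":[-0.0127,-0.0073,0],"delta_rot":[0,0,0]},{"claw":1,"xyz":[-0.0271,-0.0098,0],"delta_rot":[0,0,0]},{"claw":1,"xyz":[-0.0415,-0.0072,0],"delta_rot":[0,0,0]},{"claw":1,"xyz":[-0.0541,0.0002,0],"delta_rot":[0,0,0]},{"claw":1,"xyz":[-0.0635,0.0114,0],"delta_rot":[0,0,0]},{"claw":1,"xyz":[-0.0684,0.0252,0],"delta_rot":[0,0,0]},{"claw":1,"xyz":[-0.0683,0.0398,0],"delta_rot":[0,0,0]},{"claw":1,"xyz":[-0.0632,0.0535,0],"delta_rot":[0,0,0]},{"claw":1,"xyz":[-0.0537,0.0646,0],"delta_rot":[0,0,0]},{"claw":1,"xyz":[-0.0409,0.0718,0],"delta_rot":[0,0,0]},{"claw":1,"xyz":[-0.0265,0.0742,0],"delta_rot":[0,0,0]},{"claw":1,"xyz":[-0.0121,0.0715,0],"delta_rot":[0,0,0]}]' 60
python3 - <<'E'
from h import *
np.save("ax",np.array([515.3,-156.4,0])+42*ey); print(np.load("ax.npy"))
E
python3 circ.py 0.35
```

```text
clock: 10.45
position: [461.8, -104.8, 103.7]
tool_rot: [[-0.559, -0.829, 0.007], [-0.829, 0.559, 0.006], [-0.009, -0.003, -1.0]]
force: [-0.6, 4.2, -3.0]
opening: 22.1
[ 503.76551589 -116.01490775    0.        ]Traceback (most recent call last):
  File "circ.py", line 5, in <module>
    th=np.arctan2(q@ex,-q@ey); r=np.hypot(q@ex,q@ey); print("r",r.round(1),"theta",th.round(3),"F",s["force"].round(1),"open",s["opening"].round(1),"z",s["position"][2].round(1))
                                                                                                                              ^^^^^^^^^^^^^^^^^^
AttributeError: 'float' object has no attribute 'round'
```

```bash
sed -i 's/s\["opening"\].round(1)/round(s["opening"],1)/' circ.py; python3 circ.py 0.35
```

```text
r 43.5 theta -2.111 F [-0.6  4.2 -3. ] open 22.1 z 103.7
1 -1.76 [0.0123, -0.0085]
2 -1.41 [0.0219, -0.0195]
3 -1.06 [0.0271, -0.0332]
4 -0.71 [0.0273, -0.0478]
5 -0.36 [0.0225, -0.0616]
6 -0.01 [0.0132, -0.0729]
7 0.34 [0.0006, -0.0804]
8 0.69 [-0.0137, -0.0831]
9 1.04 [-0.0282, -0.0807]
10 1.39 [-0.0409, -0.0735]
11 1.74 [-0.0504, -0.0623]
12 2.09 [-0.0555, -0.0486]
```

```bash
python3 -m crank '[{"claw":1,"xyz":[0.0123,-0.0085,0],"delta_rot":[0,0,0]},{"claw":1,"xyz":[0.0219,-0.0195,0],"delta_rot":[0,0,0]},{"claw":1,"xyz":[0.0271,-0.0332,0],"delta_rot":[0,0,0]},{"claw":1,"xyz":[0.0273,-0.0478,0],"delta_rot":[0,0,0]},{"claw":1,"xyz":[0.0225,-0.0616,0],"delta_rot":[0,0,0]},{"claw":1,"xyz":[0.0132,-0.0729,0],"delta_rot":[0,0,0]},{"claw":1,"xyz":[0.0006,-0.0804,0],"delta_rot":[0,0,0]},{"claw":1,"xyz":[-0.0137,-0.0831,0],"delta_rot":[0,0,0]},{"claw":1,"xyz":[-0.0282,-0.0807,0],"delta_rot":[0,0,0]},{"claw":1,"xyz":[-0.0409,-0.0735,0],"delta_rot":[0,0,0]},{"claw":1,"xyz":[-0.0504,-0.0623,0],"delta_rot":[0,0,0]},{"claw":1,"xyz":[-0.0555,-0.0486,0],"delta_rot":[0,0,0]}]' 60; python3 circ.py 0.35
```

```text
clock: 11.45
position: [532.0, -86.8, 103.7]
tool_rot: [[-0.56, -0.828, 0.003], [-0.828, 0.56, 0.003], [-0.004, -0.001, -1.0]]
force: [-5.7, -10.9, -3.4]
opening: 22.2
r 40.6 theta 2.094 F [ -5.7 -10.9  -3.4] open 22.2 z 103.7
1 2.44 [-0.0014, 0.0144]
2 2.79 [0.0037, 0.0281]
3 3.14 [0.0131, 0.0393]
4 3.49 [0.0258, 0.0466]
5 3.84 [0.0402, 0.0491]
6 4.19 [0.0546, 0.0465]
7 4.54 [0.0672, 0.0391]
8 4.89 [0.0765, 0.0278]
9 5.24 [0.0814, 0.0141]
10 5.59 [0.0813, -0.0006]
11 5.94 [0.0762, -0.0143]
12 6.29 [0.0667, -0.0254]
```

```bash
python3 - <<'E'
from h import *
A=np.load("ax.npy")-1.65*ex; np.save("ax",A); print(A)
E
python3 circ.py 0.365
```

```text
[ 502.1789587  -116.46804819    0.        ]
r 42.1 theta 2.074 F [ -5.7 -10.9  -3.4] open 22.2 z 103.7
1 2.44 [-0.0001, 0.0153]
2 2.8 [0.0051, 0.0296]
3 3.17 [0.0152, 0.041]
4 3.53 [0.0286, 0.0482]
5 3.9 [0.0438, 0.0501]
6 4.26 [0.0586, 0.0464]
7 4.63 [0.0711, 0.0377]
8 4.99 [0.0797, 0.0251]
9 5.36 [0.0832, 0.0103]
10 5.72 [0.0812, -0.0048]
11 6.09 [0.074, -0.0182]
12 6.45 [0.0624, -0.0282]
```

```bash
python3 -m crank '[{"claw":1,"xyz":[-0.0001,0.0153,0],"delta_rot":[0,0,0]},{"claw":1,"xyz":[0.0051,0.0296,0],"delta_rot":[0,0,0]},{"claw":1,"xyz":[0.0152,0.041,0],"delta_rot":[0,0,0]},{"claw":1,"xyz":[0.0286,0.0482,0],"delta_rot":[0,0,0]},{"claw":1,"xyz":[0.0438,0.0501,0],"delta_rot":[0,0,0]},{"claw":1,"xyz":[0.0586,0.0464,0],"delta_rot":[0,0,0]},{"claw":1,"xyz":[0.0711,0.0377,0],"delta_rot":[0,0,0]},{"claw":1,"xyz":[0.0797,0.0251,0],"delta_rot":[0,0,0]},{"claw":1,"xyz":[0.0832,0.0103,0],"delta_rot":[0,0,0]},{"claw":1,"xyz":[0.0812,-0.005,0],"delta_rot":[0,0,0]},{"claw":1,"xyz":[0.081,-0.006,0],"delta_rot":[0,0,0]},{"claw":1,"xyz":[0.081,-0.006,0],"delta_rot":[0,0,0]}]' 60; python3 circ.py 0.1 | head -2
```

```text
clock: 12.45
position: [490.4, -157.0, 103.6]
tool_rot: [[-0.561, -0.828, -0.001], [-0.828, 0.561, 0.005], [-0.003, 0.004, -1.0]]
force: [-8.4, 6.2, 3.1]
opening: 21.8
r 42.2 theta -0.561 F [-8.4  6.2  3.1] open 21.8 z 103.6
1 -0.46 [-0.0017, -0.0039]
```

```bash
python3 -m crank '[{"claw":1,"xyz":[0,-0.001,0],"delta_rot":[0,0,0]},{"claw":1,"xyz":[0,-0.001,0],"delta_rot":[0,0,0]},{"claw":-0.2,"xyz":[0,0,0],"delta_rot":[0,0,0]},{"claw":-0.2,"xyz":[0,0,0],"delta_rot":[0,0,0]},{"claw":-0.2,"xyz":[0,0,0],"delta_rot":[0,0,0]},{"claw":-0.2,"xyz":[0,0,-0.04],"delta_rot":[0,0,0]},{"claw":-0.2,"xyz":[0,0,-0.08],"delta_rot":[0,0,0]},{"claw":-0.2,"xyz":[0,0,-0.12],"delta_rot":[0,0,0]},{"claw":-0.2,"xyz":[0,0,-0.13],"delta_rot":[0,0,0]}]' 60; python3 - <<'E'
from h import *
c=cal("wrist"); im,d=robot.read_camera("wrist"); dials(c,im,d); save("w3",im)
n="top"; im,d=robot.read_camera(n); save("top1",im)
for k in("gauge_a","probe_a","cover"):
  for r in robot.cut_out(k,n):
    P=maskpts(n,r["pixels"],d)
    if len(P)<5: continue
    q=P[:,:2]-P[:,:2].mean(0); w,V=np.linalg.eigh(np.cov(q.T)); ang=np.degrees(np.arctan2(V[1,1],V[0,1])); l=q@V[:,1]; m=P[:,:2].mean(0)+V[:,1]*(l.max()+l.min())/2
    print(k,round(r["confidence"],2),np.round(r["at"]),"mid",m.round(1),"ang",ang.round(1),"len",(l.max()-l.min()).round())
go([418,262,260],-103)
E
```

```text
clock: 13.2
position: [492.4, -159.0, 242.1]
tool_rot: [[-0.561, -0.828, 0.01], [-0.828, 0.561, 0.002], [-0.007, -0.007, -1.0]]
force: [-0.3, -0.1, 1.8]
opening: 51.2
dial_near 0.96 246 [457.1 -57.7  77. ] box -59.1 -29.5 cw deg mod180 78.5 [3.4 6.6]
dial_far 0.9 337 [538.4 -31.6  77.4] box 26.1 -26.7 cw deg mod180 51.0 [ 3.4 11.7]
gauge_a 0.52 [226. 196.] mid [416. 290.] ang 164.7 len 101.0
gauge_a 0.5 [253. 203.] mid [389.1 213.6] ang 168.6 len 96.0
at [ 490.2 -157.6  232.3] psi -124.1 q6 -38.5 -> xyz [-0.3071  0.2951 -0.0254] rz -0.368
```

View pics/top1.png

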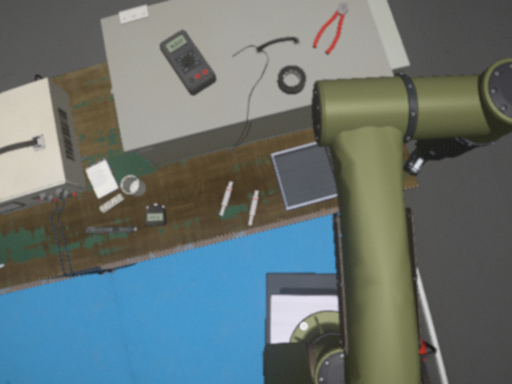

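The top view shows the cover open, the tray empty, and the gauges at pixels (226,196) and (253,203). The second gauge was knocked aside. No probe is visible anywhere on the table. I'm going to the nearer gauge.

```bash
python3 -m crank '[{"claw":-0.2,"xyz":[-0.251,0.292,0],"delta_rot":[0,0,0.1]},{"claw":-0.2,"xyz":[-0.251,0.292,0],"delta_rot":[0,0,0.2]},{"claw":-0.2,"xyz":[-0.251,0.292,0],"delta_rot":[0,0,0.3]},{"claw":-0.2,"xyz":[-0.251,0.292,0],"delta_rot":[0,0,0.4]},{"claw":-0.2,"xyz":[-0.251,0.292,0],"delta_rot":[0,0,0.5]},{"claw":-0.2,"xyz":[-0.251,0.292,0],"delta_rot":[0,0,0.6]},{"claw":-0.2,"xyz":[-0.251,0.292,0.04],"delta_rot":[0,0,0.7]},{"claw":-0.2,"xyz":[-0.251,0.292,0.08],"delta_rot":[0,0,0.8]},{"claw":-0.2,"xyz":[-0.251,0.292,0.08],"delta_rot":[0,0,0.9]},{"claw":-0.2,"xyz":[-0.251,0.292,0.08],"delta_rot":[0,0,1.0]},{"claw":-0.2,"xyz":[-0.251,0.292,0.08],"delta_rot":[0,0,1.1]},{"claw":-0.2,"xyz":[-0.251,0.292,0.08],"delta_rot":[0,0,1.175]}]' 60
cat >> h.py <<'E'
def gauges(zz=16,names=("gauge_a","probe_a")):
    c=cal("wrist"); im,d=robot.read_camera("wrist")
    for k in names:
      for r in robot.cut_out(k,"wrist"):
        P=maskpts("wrist",r["pixels"],d,c)
        if len(P)<30: continue
        q=P[:,:2]-P[:,:2].mean(0); w,V=np.linalg.eigh(np.cov(q.T)); ang=np.degrees(np.arctan2(V[1,1],V[0,1])); l=q@V[:,1]; t=q@V[:,0]
        m=P[:,:2].mean(0)+V[:,1]*(l.max()+l.min())/2+V[:,0]*(t.max()+t.min())/2
        print(k,round(r["confidence"],2),np.round(r["at"]),"mid",m.round(1),"ang",ang.round(1),"len",(l.max()-l.min()).round(),"wid",(t.max()-t.min()).round(),"z",np.percentile(P[:,2],95).round())
    return im
E
python3 - <<'E'
from h import *
im=gauges(); save("w4",im); go([389,213.6,21],-191.4)
E
```

```text
clock: 14.55
position: [386.0, 216.3, 149.6]
tool_rot: [[-0.98, 0.199, -0.009], [0.199, 0.98, 0.001], [0.009, -0.001, -1.0]]
force: [-0.1, -0.8, -0.4]
opening: 51.5
gauge_a 0.94 [252. 185.] mid [390.4 211.1] ang 169.4 len 98.0 wid 17.0 z 16.0
gauge_a 0.88 [336. 191.] mid [414.2 290.5] ang 164.6 len 94.0 wid 19.0 z 16.0
gauge_a 0.2 [112. 272.] mid [471.2  71.9] ang 93.7 len 289.0 wid 204.0 z 52.0
at [388.6 214.2 153.9] psi 168.8 q6 -156.1 -> xyz [-0.0011 -0.0009  0.1329] rz 0.003
```

View pics/w4.png

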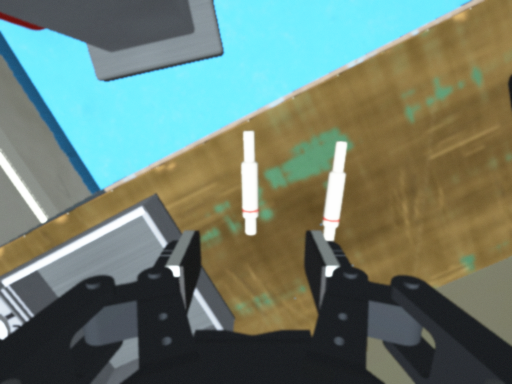

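The wrist view shows both gauges, at (250,185) and (335,190), with the tray at lower left and no probe. Descending on the first.

```bash
python3 -m crank '[{"claw":0.1,"xyz":[-0.002,-0.0025,0.04],"delta_rot":[0,0,0]},{"claw":0.1,"xyz":[-0.002,-0.0025,0.08],"delta_rot":[0,0,0]},{"claw":0.1,"xyz":[-0.002,-0.0025,0.115],"delta_rot":[0,0,0]},{"claw":0.1,"xyz":[-0.002,-0.0025,0.135],"delta_rot":[0,0,0]},{"claw":0.1,"xyz":[-0.002,-0.0025,0.146],"delta_rot":[0,0,0]},{"claw":0.1,"xyz":[-0.002,-0.0025,0.146],"delta_rot":[0,0,0]},{"claw":1,"xyz":[-0.002,-0.0025,0.146],"delta_rot":[0,0,0]},{"claw":1,"xyz":[-0.002,-0.0025,0.146],"delta_rot":[0,0,0]},{"claw":1,"xyz":[-0.002,-0.0025,0.146],"delta_rot":[0,0,0]},{"claw":1,"xyz":[-0.002,-0.0025,0.146],"delta_rot":[0,0,0]},{"claw":1,"xyz":[-0.002,-0.0025,0.146],"delta_rot":[0,0,0]}]' 60; python3 -c "
from h import *
s=robot.sense(); print(s['force'],s['opening']); go(box(0,60,110),-164)"
```

```text
clock: 15.62
position: [390.8, 212.8, 10.3]
tool_rot: [[-0.981, 0.194, -0.001], [0.194, 0.981, 0.006], [0.002, 0.005, -1.0]]
force: [-0.3, -1.3, 6.4]
opening: 12.3
[-0.3210449  -1.28890199  6.44960089] 12.28296006489472
at [390.8 212.8  10.3] psi 168.8 q6 -155.7 -> xyz [-0.1293 -0.1453 -0.1007] rz -0.475
```

```bash
python3 -m crank '[{"claw":1,"xyz":[0,0,-0.04],"delta_rot":[0,0,0]},{"claw":1,"xyz":[0,0,-0.08],"delta_rot":[0,0,0]},{"claw":1,"xyz":[-0.02,-0.025,-0.1],"delta_rot":[0,0,-0.1]},{"claw":1,"xyz":[-0.045,-0.05,-0.1],"delta_rot":[0,0,-0.2]},{"claw":1,"xyz":[-0.07,-0.08,-0.1],"delta_rot":[0,0,-0.3]},{"claw":1,"xyz":[-0.1,-0.11,-0.1],"delta_rot":[0,0,-0.4]},{"claw":1,"xyz":[-0.129,-0.145,-0.1],"delta_rot":[0,0,-0.475]},{"claw":1,"xyz":[-0.129,-0.145,-0.1],"delta_rot":[0,0,-0.475]},{"claw":1,"xyz":[-0.129,-0.145,-0.1],"delta_rot":[0,0,-0.475]}]' 60; python3 -c "
from h import *
s=robot.sense(); print(s['force'],s['opening']); go(box(0,60,15),-164)"
```

```text
clock: 16.37
position: [490.0, 42.4, 109.4]
tool_rot: [[-0.962, -0.272, -0.001], [-0.272, 0.962, 0.005], [-0.001, 0.005, -1.0]]
force: [-1.1, 0.1, -1.1]
opening: 12.3
[-1.12206235  0.10490458 -1.07107368] 12.300581670918865
at [490.   42.4 109.4] psi -164.2 q6 -102.5 -> xyz [0.0001 0.0017 0.0944] rz -0.004
```

```bash
python3 -m crank '[{"claw":1,"xyz":[0,0.001,0.035],"delta_rot":[0,0,0]},{"claw":1,"xyz":[0,0.001,0.07],"delta_rot":[0,0,0]},{"claw":1,"xyz":[0,0.001,0.088],"delta_rot":[0,0,0]},{"claw":1,"xyz":[0,0.001,0.094],"delta_rot":[0,0,0]},{"claw":1,"xyz":[0,0.001,0.094],"delta_rot":[0,0,0]},{"claw":0.2,"xyz":[0,0.001,0.094],"delta_rot":[0,0,0]},{"claw":0.2,"xyz":[0,0.001,0.094],"delta_rot":[0,0,0]},{"claw":0.2,"xyz":[0,0.001,0.094],"delta_rot":[0,0,0]},{"claw":0.2,"xyz":[0,0.001,0.06],"delta_rot":[0,0,0]},{"claw":0.2,"xyz":[0,0.001,0.02],"delta_rot":[0,0,0]},{"claw":0.2,"xyz":[0,0.001,-0.02],"delta_rot":[0,0,0]},{"claw":0.2,"xyz":[0,0.001,-0.04],"delta_rot":[0,0,0]}]' 60; python3 - <<'E'
from h import *
gauges(); go([414.5,290.5,110],-195.4)
E
```

```text
clock: 17.37
position: [491.5, 43.3, 155.7]
tool_rot: [[-0.962, -0.272, 0.007], [-0.272, 0.962, 0.007], [-0.008, 0.005, -1.0]]
force: [0.6, 0.1, 1.7]
opening: 34.3
gauge_a 0.79 [254. 174.] mid [489.   42.2] ang -163.2 len 98.0 wid 17.0 z 20.0
gauge_a 0.57 [499. 190.] mid [439.6 286.8] ang 171.6 len 52.0 wid 28.0 z 16.0
probe_a 0.68 [142. 123.] mid [465.8 -51. ] ang -155.0 len 43.0 wid 41.0 z 79.0
probe_a 0.36 [175. 171.] mid [524.5 -26.8] ang 107.2 len 393.0 wid 195.0 z 76.0
at [490.9  43.8 152.2] psi -164.2 q6 -102.6 -> xyz [0.0068 0.2579 0.0438] rz 0.544
```

Gauge 1 is in the tray. On to the second.

```bash
python3 -m crank '[{"claw":0.1,"xyz":[0.007,0.258,0],"delta_rot":[0,0,0.1]},{"claw":0.1,"xyz":[0.007,0.258,0],"delta_rot":[0,0,0.2]},{"claw":0.1,"xyz":[0.007,0.258,0],"delta_rot":[0,0,0.3]},{"claw":0.1,"xyz":[0.007,0.258,0],"delta_rot":[0,0,0.4]},{"claw":0.1,"xyz":[0.007,0.258,0],"delta_rot":[0,0,0.5]},{"claw":0.1,"xyz":[0.007,0.258,0.01],"delta_rot":[0,0,0.544]},{"claw":0.1,"xyz":[0.007,0.258,0.01],"delta_rot":[0,0,0.544]},{"claw":0.1,"xyz":[0.007,0.258,0.01],"delta_rot":[0,0,0.544]},{"claw":0.1,"xyz":[0.007,0.258,0.01],"delta_rot":[0,0,0.544]}]' 60; python3 - <<'E'
from h import *
gauges(names=("gauge_a",)); go([414.5,290.5,9.5],-195.4)
E
```

```text
clock: 18.27
position: [413.2, 290.6, 142.3]
tool_rot: [[-0.965, 0.264, 0.002], [0.264, 0.965, 0.006], [-0.001, 0.006, -1.0]]
force: [0.4, 0.2, 0.5]
opening: 39.0
gauge_a 0.93 [ 32. 303.] mid [470.6  31.6] ang -160.4 len 56.0 wid 26.0 z 19.0
gauge_a 0.68 [251. 182.] mid [418.6 288. ] ang 164.9 len 105.0 wid 15.0 z 16.0
at [414.1 289.6 143.3] psi 164.6 q6 -163.2 -> xyz [ 1.000e-04 -1.000e-04  1.338e-01] rz -0.0
```

```bash
python3 -m crank '[{"claw":0.1,"xyz":[-0.002,-0.001,0.04],"delta_rot":[0,0,0]},{"claw":0.1,"xyz":[-0.002,-0.001,0.08],"delta_rot":[0,0,0]},{"claw":0.1,"xyz":[-0.002,-0.001,0.11],"delta_rot":[0,0,0]},{"claw":0.1,"xyz":[-0.002,-0.001,0.128],"delta_rot":[0,0,0]},{"claw":0.1,"xyz":[-0.002,-0.001,0.134],"delta_rot":[0,0,0]},{"claw":0.1,"xyz":[-0.002,-0.001,0.134],"delta_rot":[0,0,0]},{"claw":1,"xyz":[-0.002,-0.001,0.134],"delta_rot":[0,0,0]},{"claw":1,"xyz":[-0.002,-0.001,0.134],"delta_rot":[0,0,0]},{"claw":1,"xyz":[-0.002,-0.001,0.134],"delta_rot":[0,0,0]},{"claw":1,"xyz":[-0.002,-0.001,0.134],"delta_rot":[0,0,0]},{"claw":1,"xyz":[-0.002,-0.001,0.134],"delta_rot":[0,0,0]}]' 60; python3 -c "
from h import *
s=robot.sense(); print(s['force'],s['opening']); go(box(0,110,110),-164)"
```

```text
clock: 19.28
position: [417.4, 289.8, 11.7]
tool_rot: [[-0.964, 0.265, 0.006], [0.265, 0.964, 0.009], [-0.004, 0.01, -1.0]]
force: [-0.4, -2.7, 6.6]
opening: 12.2
[-0.4075083  -2.66675336  6.63611938] 12.232547469639563
at [417.4 289.8  11.7] psi 164.6 q6 -163.0 -> xyz [-0.1089 -0.1736 -0.0997] rz -0.548
```

```bash
python3 -m crank '[{"claw":1,"xyz":[0,0,-0.04],"delta_rot":[0,0,0]},{"claw":1,"xyz":[0,0,-0.08],"delta_rot":[0,0,0]},{"claw":1,"xyz":[-0.015,-0.025,-0.1],"delta_rot":[0,0,-0.1]},{"claw":1,"xyz":[-0.035,-0.055,-0.1],"delta_rot":[0,0,-0.2]},{"claw":1,"xyz":[-0.055,-0.085,-0.1],"delta_rot":[0,0,-0.3]},{"claw":1,"xyz":[-0.075,-0.115,-0.1],"delta_rot":[0,0,-0.4]},{"claw":1,"xyz":[-0.095,-0.145,-0.1],"delta_rot":[0,0,-0.5]},{"claw":1,"xyz":[-0.109,-0.1735,-0.1],"delta_rot":[0,0,-0.548]},{"claw":1,"xyz":[-0.109,-0.1735,-0.1],"delta_rot":[0,0,-0.548]},{"claw":1,"xyz":[-0.109,-0.1735,-0.1],"delta_rot":[0,0,-0.548]}]' 60; python3 -c "
from h import *
s=robot.sense(); print(s['force'],s['opening']); go(box(0,110,16.5),-164)"
```

```text
clock: 20.12
position: [476.0, 91.5, 110.7]
tool_rot: [[-0.962, -0.273, 0.007], [-0.272, 0.962, 0.01], [-0.009, 0.007, -1.0]]
force: [0.3, 0.9, -1.5]
opening: 11.8
[ 0.27526822  0.86341549 -1.4992142 ] 11.756041227832862
at [476.   91.5 110.7] psi -164.2 q6 -108.8 -> xyz [0.0009 0.0005 0.0942] rz -0.003
```

```bash
python3 -m crank '[{"claw":1,"xyz":[0.001,0.001,0.035],"delta_rot":[0,0,0]},{"claw":1,"xyz":[0.001,0.001,0.07],"delta_rot":[0,0,0]},{"claw":1,"xyz":[0.001,0.001,0.088],"delta_rot":[0,0,0]},{"claw":1,"xyz":[0.001,0.001,0.094],"delta_rot":[0,0,0]},{"claw":1,"xyz":[0.001,0.001,0.094],"delta_rot":[0,0,0]},{"claw":0.2,"xyz":[0.001,0.001,0.094],"delta_rot":[0,0,0]},{"claw":0.2,"xyz":[0.001,0.001,0.094],"delta_rot":[0,0,0]},{"claw":0.2,"xyz":[0.001,0.001,0.094],"delta_rot":[0,0,0]},{"claw":0.2,"xyz":[0.001,0.001,0.06],"delta_rot":[0,0,0]},{"claw":0.2,"xyz":[0.001,0.001,0.02],"delta_rot":[0,0,0]},{"claw":0.2,"xyz":[0.001,0.001,-0.02],"delta_rot":[0,0,0]},{"claw":0.2,"xyz":[0.001,0.001,-0.06],"delta_rot":[0,0,0]}]' 60
python3 -m crank '[{"claw":0.2,"xyz":[0,0,-0.04],"delta_rot":[0,0,0]},{"claw":0.2,"xyz":[0,0,-0.06],"delta_rot":[0,0,0]},{"claw":0.2,"xyz":[0,0,-0.06],"delta_rot":[0,0,0]}]'
python3 - <<'E'
from h import *
im=gauges(names=("gauge_a",)); save("w5",im); c=cal("wrist"); im,d=robot.read_camera("wrist"); dials(c,im,d)
A=np.load("ax.npy"); th=12.0; go(A+42*(np.sin(th)*ex-np.cos(th)*ey)+[0,0,190],-124)
E
```

```text
clock: 21.12
position: [474.2, 91.6, 173.0]
tool_rot: [[-0.962, -0.273, 0.008], [-0.273, 0.962, 0.01], [-0.01, 0.007, -1.0]]
force: [0.7, 0.8, -0.7]
opening: 34.1
clock: 21.37
position: [475.7, 91.4, 240.1]
tool_rot: [[-0.962, -0.272, 0.018], [-0.272, 0.962, 0.014], [-0.021, 0.008, -1.0]]
force: [-0.1, 0.1, 0.2]
opening: 34.1
gauge_a 0.78 [211. 157.] mid [491.3  42.7] ang -163.2 len 103.0 wid 16.0 z 20.0
gauge_a 0.71 [253. 157.] mid [473.7  91.5] ang -163.6 len 98.0 wid 15.0 z 20.0
dial_near 0.7 564 [463.3 -50.5  77.2] box -51.2 -24.2 cw deg mod180 74.7 [ 3.4 11.1]
dial_far 0.69 487 [537.9 -29.   77. ] box 26.4 -24.1 cw deg mod180 50.5 [ 3.4 11.3]
at [473.2  90.9 231.6] psi -164.2 q6 -108.9 -> xyz [ 0.0515 -0.2432  0.0394] rz -0.701
```

View pics/w5.png

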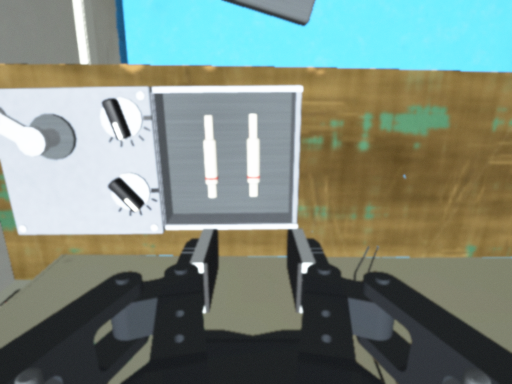

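Both gauges lie in the tray at (210,157) and (253,157), and the dials are still on code. Going back to the sleeve.

```bash
python3 -m crank '[{"claw":-0.2,"xyz":[0.0515,-0.243,0],"delta_rot":[0,0,-0.1]},{"claw":-0.2,"xyz":[0.0515,-0.243,0],"delta_rot":[0,0,-0.2]},{"claw":-0.2,"xyz":[0.0515,-0.243,0],"delta_rot":[0,0,-0.3]},{"claw":-0.2,"xyz":[0.0515,-0.243,0],"delta_rot":[0,0,-0.4]},{"claw":-0.2,"xyz":[0.0515,-0.243,0],"delta_rot":[0,0,-0.5]},{"claw":-0.2,"xyz":[0.0515,-0.243,0],"delta_rot":[0,0,-0.6]},{"claw":-0.2,"xyz":[0.0515,-0.243,0.03],"delta_rot":[0,0,-0.7]},{"claw":-0.2,"xyz":[0.0515,-0.243,0.04],"delta_rot":[0,0,-0.7]},{"claw":-0.2,"xyz":[0.0515,-0.243,0.04],"delta_rot":[0,0,-0.7]},{"claw":-0.2,"xyz":[0.0515,-0.243,0.04],"delta_rot":[0,0,-0.7]}]' 60; python3 - <<'E'
from h import *
c=cal("wrist"); im,d=robot.read_camera("wrist")
for r in robot.cut_out("sleeve","wrist"):
    P=maskpts("wrist",r["pixels"],d,c); h=P[(P[:,2]>134)&(P[:,2]<150)]
    if len(h): print("sleeve",r["confidence"],len(h),(h.min(0)/2+h.max(0)/2).round(1),h.mean(0).round(1))
A=np.load("ax.npy"); th=12.0; P=A+42*(np.sin(th)*ex-np.cos(th)*ey)+[0,0,103.5]; print(P); go(P)
E
```

```text
clock: 22.45
position: [489.7, -156.4, 188.8]
tool_rot: [[-0.562, -0.827, 0.004], [-0.827, 0.562, 0.009], [-0.009, 0.002, -1.0]]
force: [0.4, -0.2, 0.5]
opening: 51.2
sleeve 0.82 760 [ 490.7 -159.4  138.7] [ 490.1 -160.4  140.4]
[ 490.24283198 -156.73625996  103.5       ]
at [ 490.7 -156.   190.7] psi -124.1 q6 -38.5 -> xyz [0.0019 0.     0.0872] rz 0
```

```bash
python3 -m crank '[{"claw":-0.2,"xyz":[0.002,0,0.035],"delta_rot":[0,0,0]},{"claw":-0.2,"xyz":[0.002,0,0.07],"delta_rot":[0,0,0]},{"claw":-0.2,"xyz":[0.002,0,0.087],"delta_rot":[0,0,0]},{"claw":-0.2,"xyz":[0.002,0,0.087],"delta_rot":[0,0,0]},{"claw":-0.2,"xyz":[0.002,0,0.087],"delta_rot":[0,0,0]},{"claw":1,"xyz":[0.002,0,0.087],"delta_rot":[0,0,0]},{"claw":1,"xyz":[0.002,0,0.087],"delta_rot":[0,0,0]},{"claw":1,"xyz":[0.002,0,0.087],"delta_rot":[0,0,0]},{"claw":1,"xyz":[0.002,0,0.087],"delta_rot":[0,0,0]},{"claw":1,"xyz":[0.002,0,0.087],"delta_rot":[0,0,0]}]' 60; python3 circ.py -0.35
```

```text
clock: 23.38
position: [490.8, -156.4, 106.6]
tool_rot: [[-0.56, -0.829, 0.01], [-0.829, 0.56, 0.009], [-0.013, -0.003, -1.0]]
force: [-5.6, 4.4, 7.1]
opening: 21.9
r 41.6 theta -0.556 F [-5.6  4.4  7.1] open 21.9 z 106.6
1 -0.91 [0.0025, 0.0143]
2 -1.26 [-0.0006, 0.0287]
3 -1.61 [-0.0083, 0.0411]
4 -1.96 [-0.0198, 0.05]
5 -2.31 [-0.0338, 0.0545]
6 -2.66 [-0.0484, 0.054]
7 -3.01 [-0.0619, 0.0484]
8 -3.36 [-0.0727, 0.0386]
9 -3.71 [-0.0795, 0.0257]
10 -4.06 [-0.0815, 0.0112]
11 -4.41 [-0.0783, -0.0031]
12 -4.76 [-0.0705, -0.0155]
```

```bash
python3 -m crank '[{"claw":1,"xyz":[0.0025,0.0143,0],"delta_rot":[0,0,0]},{"claw":1,"xyz":[-0.0006,0.0287,0],"delta_rot":[0,0,0]},{"claw":1,"xyz":[-0.0083,0.0411,0],"delta_rot":[0,0,0]},{"claw":1,"xyz":[-0.0198,0.05,0],"delta_rot":[0,0,0]},{"claw":1,"xyz":[-0.0338,0.0545,0],"delta_rot":[0,0,0]},{"claw":1,"xyz":[-0.0484,0.054,0],"delta_rot":[0,0,0]},{"claw":1,"xyz":[-0.0619,0.0484,0],"delta_rot":[0,0,0]},{"claw":1,"xyz":[-0.0727,0.0386,0],"delta_rot":[0,0,0]},{"claw":1,"xyz":[-0.0795,0.0257,0],"delta_rot":[0,0,0]},{"claw":1,"xyz":[-0.0815,0.0112,0],"delta_rot":[0,0,0]},{"claw":1,"xyz":[-0.0783,-0.0031,0],"delta_rot":[0,0,0]},{"claw":1,"xyz":[-0.0705,-0.0155,0],"delta_rot":[0,0,0]}]' 60; python3 circ.py -0.35
```

```text
clock: 24.38
position: [543.2, -105.7, 106.7]
tool_rot: [[-0.559, -0.829, 0.007], [-0.829, 0.559, 0.011], [-0.013, 0.0, -1.0]]
force: [-7.8, 2.8, -1.4]
opening: 22.0
r 42.4 theta 1.549 F [-7.8  2.8 -1.4] open 22.0 z 106.7
1 1.2 [0.0117, -0.0089]
2 0.85 [0.0256, -0.0135]
3 0.5 [0.0402, -0.0132]
4 0.15 [0.0538, -0.0078]
5 -0.2 [0.0648, 0.0019]
6 -0.55 [0.0717, 0.0148]
7 -0.9 [0.0738, 0.0292]
8 -1.25 [0.0709, 0.0436]
9 -1.6 [0.0632, 0.056]
10 -1.95 [0.0517, 0.065]
11 -2.3 [0.0378, 0.0696]
12 -2.65 [0.0232, 0.0691]
```

```bash
python3 -m crank '[{"claw":1,"xyz":[0.0117,-0.0089,0],"delta_rot":[0,0,0]},{"claw":1,"xyz":[0.0256,-0.0135,0],"delta_rot":[0,0,0]},{"claw":1,"xyz":[0.0402,-0.0132,0],"delta_rot":[0,0,0]},{"claw":1,"xyz":[0.0538,-0.0078,0],"delta_rot":[0,0,0]},{"claw":1,"xyz":[0.0648,0.0019,0],"delta_rot":[0,0,0]},{"claw":1,"xyz":[0.0717,0.0148,0],"delta_rot":[0,0,0]},{"claw":1,"xyz":[0.0738,0.0292,0],"delta_rot":[0,0,0]},{"claw":1,"xyz":[0.0709,0.0436,0],"delta_rot":[0,0,0]},{"claw":1,"xyz":[0.0632,0.056,0],"delta_rot":[0,0,0]},{"claw":1,"xyz":[0.0517,0.065,0],"delta_rot":[0,0,0]},{"claw":1,"xyz":[0.0378,0.0696,0],"delta_rot":[0,0,0]},{"claw":1,"xyz":[0.0232,0.0691,0],"delta_rot":[0,0,0]}]' 60; python3 circ.py -0.362
```

```text
clock: 25.38
position: [472.4, -86.3, 106.9]
tool_rot: [[-0.559, -0.829, 0.007], [-0.829, 0.559, 0.01], [-0.012, -0.0, -1.0]]
force: [4.3, -10.3, -8.5]
opening: 22.0
r 42.4 theta -2.641 F [  4.3 -10.3  -8.5] open 22.0 z 106.9
1 -3.0 [-0.014, -0.006]
2 -3.36 [-0.0251, -0.0162]
3 -3.73 [-0.0319, -0.0297]
4 -4.09 [-0.0335, -0.0447]
5 -4.45 [-0.0297, -0.0593]
6 -4.81 [-0.0209, -0.0716]
7 -5.17 [-0.0084, -0.0801]
8 -5.54 [0.0063, -0.0835]
9 -5.9 [0.0213, -0.0815]
10 -6.26 [0.0346, -0.0743]
11 -6.62 [0.0445, -0.0629]
12 -6.98 [0.0497, -0.0487]
```

```bash
python3 -m crank '[{"claw":1,"xyz":[-0.014,-0.006,0],"delta_rot":[0,0,0]},{"claw":1,"xyz":[-0.0251,-0.0162,0],"delta_rot":[0,0,0]},{"claw":1,"xyz":[-0.0319,-0.0297,0],"delta_rot":[0,0,0]},{"claw":1,"xyz":[-0.0335,-0.0447,0],"delta_rot":[0,0,0]},{"claw":1,"xyz":[-0.0297,-0.0593,0],"delta_rot":[0,0,0]},{"claw":1,"xyz":[-0.0209,-0.0716,0],"delta_rot":[0,0,0]},{"claw":1,"xyz":[-0.0084,-0.0801,0],"delta_rot":[0,0,0]},{"claw":1,"xyz":[0.0063,-0.0835,0],"delta_rot":[0,0,0]},{"claw":1,"xyz":[0.0213,-0.0815,0],"delta_rot":[0,0,0]},{"claw":1,"xyz":[0.035,-0.074,0],"delta_rot":[0,0,0]},{"claw":1,"xyz":[0.0355,-0.0735,0],"delta_rot":[0,0,0]},{"claw":1,"xyz":[0.0355,-0.0735,0],"delta_rot":[0,0,0]}]' 60; python3 circ.py -0.05 | head -3
```

```text
clock: 26.38
position: [514.1, -156.4, 106.8]
tool_rot: [[-0.559, -0.829, 0.009], [-0.829, 0.56, 0.011], [-0.015, -0.002, -1.0]]
force: [2.7, 2.8, -5.0]
opening: 22.0
r 41.6 theta 0.012 F [ 2.7  2.8 -5. ] open 22.0 z 106.8
1 -0.04 [0.0018, 0.0011]
2 -0.09 [0.0033, 0.0025]
```

```bash
python3 -m crank '[{"claw":1,"xyz":[0.0015,0.001,0],"delta_rot":[0,0,0]},{"claw":1,"xyz":[0.0015,0.001,0],"delta_rot":[0,0,0]},{"claw":1,"xyz":[0,0,0],"delta_rot":[0,0,0]},{"claw":-0.2,"xyz":[0,0,0],"delta_rot":[0,0,0]},{"claw":-0.2,"xyz":[0,0,0],"delta_rot":[0,0,0]},{"claw":-0.2,"xyz":[0,0,0],"delta_rot":[0,0,0]},{"claw":-0.2,"xyz":[0,0,-0.04],"delta_rot":[0,0,0]},{"claw":-0.2,"xyz":[0,0,-0.08],"delta_rot":[0,0,0]},{"claw":-0.2,"xyz":[0,0,-0.08],"delta_rot":[0,0,0]},{"claw":0.2,"xyz":[0,0,-0.08],"delta_rot":[0,0,0]}]' 60; python3 - <<'E'
from h import *
c=cal("wrist"); im,d=robot.read_camera("wrist")
for r in robot.cut_out("sleeve","wrist"):
    P=maskpts("wrist",r["pixels"],d,c); h=P[(P[:,2]>134)&(P[:,2]<150)]
    if len(h): print("sleeve",r["confidence"],len(h),(h.min(0)/2+h.max(0)/2).round(1),h.mean(0).round(1))
dials(c,im,d); go([539.1,-27.9,64.5],-124.5)
E
```

```text
clock: 27.22
position: [514.8, -157.7, 190.8]
tool_rot: [[-0.559, -0.829, 0.016], [-0.829, 0.56, 0.01], [-0.018, -0.008, -1.0]]
force: [-1.0, 0.2, -0.9]
opening: 40.4
sleeve 0.58 711 [ 514.3 -159.   138.4] [ 513.6 -160.3  140.4]
dial_near 0.82 601 [465.  -53.8  77.2] box -50.5 -27.9 cw deg mod180 74.1 [ 3.4 11.4]
dial_far 0.67 53 [550.2 -21.4  76.9] box 40.3 -20.1 cw deg mod180 37.8 [1.2 3.9]
dial_far 0.21 603 [465.  -53.8  77.2] box -50.5 -27.9 cw deg mod180 74.3 [ 3.4 11.4]
at [ 512.8 -157.2  185.6] psi -124.0 q6 -38.0 -> xyz [-0.1202  0.0506  0.1228] rz 0.008
```

```bash
python3 -m crank '[{"claw":0.2,"xyz":[-0.12,0.0506,0],"delta_rot":[0,0,0.005]},{"claw":0.2,"xyz":[-0.12,0.0506,0],"delta_rot":[0,0,0.005]},{"claw":0.2,"xyz":[-0.12,0.0506,0],"delta_rot":[0,0,0.005]},{"claw":0.2,"xyz":[-0.12,0.0506,0.03],"delta_rot":[0,0,0.005]},{"claw":0.2,"xyz":[-0.12,0.0506,0.07],"delta_rot":[0,0,0.005]},{"claw":0.2,"xyz":[-0.12,0.0506,0.1],"delta_rot":[0,0,0.005]},{"claw":0.2,"xyz":[-0.12,0.0506,0.121],"delta_rot":[0,0,0.005]},{"claw":0.2,"xyz":[-0.12,0.0506,0.121],"delta_rot":[0,0,0.005]},{"claw":1,"xyz":[-0.12,0.0506,0.121],"delta_rot":[0,0,0.005]},{"claw":1,"xyz":[-0.12,0.0506,0.121],"delta_rot":[0,0,0.005]},{"claw":1,"xyz":[-0.12,0.0506,0.121],"delta_rot":[0,0,0.005]},{"claw":1,"xyz":[-0.12,0.0506,0.121],"delta_rot":[0,0,0.005]}]' 40; python3 -c "
from h import *
go([539.1,-27.9,64.5],-74); s=robot.sense(); print(s['force'],s['ft_torque'],s['opening'])"
```

```text
clock: 28.42
position: [538.7, -28.0, 67.4]
tool_rot: [[-0.564, -0.826, 0.007], [-0.826, 0.564, 0.012], [-0.014, 0.001, -1.0]]
force: [-5.3, 1.9, 3.2]
opening: 10.8
at [538.7 -28.   67.4] psi -124.3 q6 -52.2 -> xyz [-0.0002 -0.0003  0.0029] rz -0.878
[-5.27044284  1.87002084  3.20176648] [0.67384591 1.84001855 0.04572946] 10.8228784795178
```

```bash
python3 -m crank '[{"claw":1,"xyz":[0,0,0],"delta_rot":[0,0,-0.11]},{"claw":1,"xyz":[0,0,0],"delta_rot":[0,0,-0.22]},{"claw":1,"xyz":[0,0,0],"delta_rot":[0,0,-0.33]},{"claw":1,"xyz":[0,0,0],"delta_rot":[0,0,-0.44]},{"claw":1,"xyz":[0,0,0],"delta_rot":[0,0,-0.55]},{"claw":1,"xyz":[0,0,0],"delta_rot":[0,0,-0.66]},{"claw":1,"xyz":[0,0,0],"delta_rot":[0,0,-0.77]},{"claw":1,"xyz":[0,0,0],"delta_rot":[0,0,-0.87]},{"claw":1,"xyz":[0,0,0],"delta_rot":[0,0,-0.87]},{"claw":1,"xyz":[0,0,0],"delta_rot":[0,0,-0.87]}]' 40
python3 -m crank '[{"claw":0.2,"xyz":[0,0,0],"delta_rot":[0,0,0]},{"claw":0.2,"xyz":[0,0,0],"delta_rot":[0,0,0]},{"claw":0.2,"xyz":[0,0,0],"delta_rot":[0,0,0]},{"claw":0.2,"xyz":[0,0,-0.035],"delta_rot":[0,0,0]},{"claw":0.2,"xyz":[0,0,-0.05],"delta_rot":[0,0,0]},{"claw":0.2,"xyz":[0,0,-0.05],"delta_rot":[0,0,0]}]' 40; python3 - <<'E'
from h import *
c=cal("wrist"); im,d=robot.read_camera("wrist"); dials(c,im,d)
go([463.9,-49.6,110],-148.3)
E
```

```text
clock: 29.25
position: [538.8, -27.9, 67.4]
tool_rot: [[0.265, -0.964, 0.008], [-0.964, -0.264, 0.012], [-0.01, -0.011, -1.0]]
force: [0.3, 0.7, -4.1]
opening: 10.8
clock: 29.75
position: [540.9, -28.7, 122.9]
tool_rot: [[0.264, -0.964, 0.016], [-0.964, -0.264, 0.012], [-0.008, -0.019, -1.0]]
force: [0.0, 0.5, 0.8]
opening: 34.4
dial_near 0.59 1186 [466.2 -52.6  77.2] box -49.0 -27.1 cw deg mod180 73.6 [ 3.4 11.3]
dial_far 0.89 1056 [540.1 -31.9  77.6] box 27.8 -27.5 cw deg mod180 1.0 [ 3.4 11.1]
at [538.4 -28.4 117.4] psi -74.7 q6 -2.6 -> xyz [0.0008 0.0775 0.0066] rz 1.285
```

```bash
python3 -m crank '[{"claw":0.2,"xyz":[0.001,0.0775,0],"delta_rot":[0,0,0.11]},{"claw":0.2,"xyz":[0.001,0.0775,0],"delta_rot":[0,0,0.22]},{"claw":0.2,"xyz":[0.001,0.0775,0],"delta_rot":[0,0,0.33]},{"claw":0.2,"xyz":[0.001,0.0775,0],"delta_rot":[0,0,0.44]},{"claw":0.2,"xyz":[0.001,0.0775,0],"delta_rot":[0,0,0.55]},{"claw":0.2,"xyz":[0.001,0.0775,0],"delta_rot":[0,0,0.66]},{"claw":0.2,"xyz":[0.001,0.0775,0],"delta_rot":[0,0,0.77]},{"claw":0.2,"xyz":[0.001,0.0775,0],"delta_rot":[0,0,0.88]},{"claw":0.2,"xyz":[0.001,0.0775,0],"delta_rot":[0,0,0.99]},{"claw":0.2,"xyz":[0.001,0.0775,0],"delta_rot":[0,0,1.1]},{"claw":0.2,"xyz":[0.001,0.0775,0],"delta_rot":[0,0,1.2]},{"claw":0.2,"xyz":[0.001,0.0775,0],"delta_rot":[0,0,1.285]}]' 40; python3 -m crank '[{"claw":0.2,"xyz":[0,0,0],"delta_rot":[0,0,0]}]';  python3 -c "
from h import *
go([463.9,-49.6,66],-148.3)"
```

```text
clock: 30.9
position: [463.4, -49.9, 115.5]
tool_rot: [[-0.854, -0.52, 0.006], [-0.52, 0.854, 0.012], [-0.012, 0.007, -1.0]]
force: [0.4, 0.8, 0.3]
opening: 34.2
clock: 30.98
position: [463.0, -50.0, 114.6]
tool_rot: [[-0.856, -0.517, 0.005], [-0.517, 0.856, 0.012], [-0.011, 0.008, -1.0]]
force: [0.6, 0.6, 0.1]
opening: 34.4
at [463.  -50.  114.6] psi -148.8 q6 -77.1 -> xyz [-0.0004 -0.0005  0.0486] rz -0.009
```

```bash
python3 -m crank '[{"claw":0.2,"xyz":[-0.0005,0,0.035],"delta_rot":[0,0,0]},{"claw":0.2,"xyz":[-0.0005,0,0.049],"delta_rot":[0,0,0]},{"claw":0.2,"xyz":[-0.0005,0,0.049],"delta_rot":[0,0,0]},{"claw":0.2,"xyz":[-0.0005,0,0.049],"delta_rot":[0,0,0]},{"claw":1,"xyz":[-0.0005,0,0.049],"delta_rot":[0,0,0]},{"claw":1,"xyz":[-0.0005,0,0.049],"delta_rot":[0,0,0]},{"claw":1,"xyz":[-0.0005,0,0.049],"delta_rot":[0,0,0]},{"claw":1,"xyz":[-0.0005,0,0.049],"delta_rot":[0,0,0]},{"claw":1,"xyz":[-0.0005,0,0.049],"delta_rot":[0,0,0]}]' 40; python3 -c "
from h import *
go([463.9,-49.6,66],-74.5); s=robot.sense(); print(s['force'],s['ft_torque'],s['opening'])"
```

```text
clock: 31.73
position: [464.6, -49.0, 67.3]
tool_rot: [[-0.855, -0.518, 0.008], [-0.518, 0.855, 0.012], [-0.013, 0.007, -1.0]]
force: [-1.5, 1.1, 5.1]
opening: 10.2
at [464.6 -49.   67.3] psi -148.8 q6 -77.1 -> xyz [ 0.0009 -0.0001  0.0013] rz -1.297
[-1.4580323   1.0628482   5.12814882] [0.39307354 0.63190301 0.08017508] 10.155634724221532
```

```bash
python3 -m crank '[{"claw":1,"xyz":[0,0,0],"delta_rot":[0,0,-0.12]},{"claw":1,"xyz":[0,0,0],"delta_rot":[0,0,-0.24]},{"claw":1,"xyz":[0,0,0],"delta_rot":[0,0,-0.36]},{"claw":1,"xyz":[0,0,0],"delta_rot":[0,0,-0.48]},{"claw":1,"xyz":[0,0,0],"delta_rot":[0,0,-0.6]},{"claw":1,"xyz":[0,0,0],"delta_rot":[0,0,-0.72]},{"claw":1,"xyz":[0,0,0],"delta_rot":[0,0,-0.84]},{"claw":1,"xyz":[0,0,0],"delta_rot":[0,0,-0.96]},{"claw":1,"xyz":[0,0,0],"delta_rot":[0,0,-1.08]},{"claw":1,"xyz":[0,0,0],"delta_rot":[0,0,-1.2]},{"claw":1,"xyz":[0,0,0],"delta_rot":[0,0,-1.29]},{"claw":1,"xyz":[0,0,0],"delta_rot":[0,0,-1.29]}]' 40
python3 -m crank '[{"claw":0.2,"xyz":[0,0,0],"delta_rot":[0,0,0]},{"claw":0.2,"xyz":[0,0,0],"delta_rot":[0,0,0]},{"claw":0.2,"xyz":[0,0,0],"delta_rot":[0,0,0]},{"claw":0.2,"xyz":[0,0,-0.04],"delta_rot":[0,0,0]},{"claw":0.2,"xyz":[0,0,-0.08],"delta_rot":[0,0,0]},{"claw":0.2,"xyz":[0,0,-0.12],"delta_rot":[0,0,0]},{"claw":0.2,"xyz":[0,0,-0.15],"delta_rot":[0,0,0]},{"claw":0.2,"xyz":[0,0,-0.15],"delta_rot":[0,0,0]},{"claw":0.2,"xyz":[0,0,-0.15],"delta_rot":[0,0,0]}]' 40; python3 - <<'E'
from h import *
c=cal("wrist"); im,d=robot.read_camera("wrist"); dials(c,im,d); save("w6",im)
E
```

```text
clock: 32.73
position: [463.6, -48.7, 67.3]
tool_rot: [[0.266, -0.964, 0.005], [-0.964, -0.265, 0.013], [-0.011, -0.009, -1.0]]
force: [-6.0, 2.1, 3.4]
opening: 10.5
clock: 33.48
position: [463.8, -50.6, 219.6]
tool_rot: [[0.265, -0.964, 0.01], [-0.964, -0.265, 0.014], [-0.011, -0.013, -1.0]]
force: [0.5, 0.2, -0.3]
opening: 33.9
dial_near 0.64 497 [465.  -53.4  77.5] box -50.4 -27.5 cw deg mod180 179.5 [ 3.3 11.2]
dial_far 0.71 529 [538.9 -31.4  77.3] box 26.7 -26.6 cw deg mod180 0.1 [ 3.4 11.2]
```

View pics/w6.png

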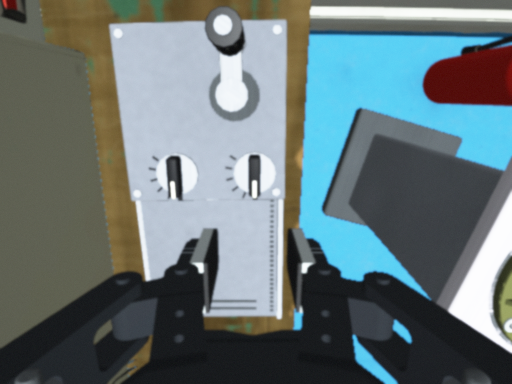

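The picture shows both pointers at zero, (175,178) and (253,178), the cover closed and the crank arm back at −y. Handing in.

```bash
python3 -c "
from cell import robot
print(robot.sense()['qvel'].round(2)); print(robot.sign_off())"
```

```text
[-0.09  0.26 -0.51  0.23 -0.1  -0.05]
the job is handed in; nothing more can be done
None
```

The measuring kit is locked away and the job is handed in; the simulator gave no verdict. The run took about 34 s of robot time.

- **Code:** I set the near dial to about 74° (mark 3) and the far dial to about 50° (mark 2). Both read the same each time the camera saw them fully, until I zeroed them.
- **Winding:** I wound the cover open to 12.0 rad and later shut to about 0.01 rad, both worked out from the hand's position. The gripper opening stayed at about 22 mm on the sleeve at every reading.
- **Kit:** The kit was two plug gauges. I found no test probes, only a black pen-like tool, which I left alone. One gauge had been knocked a few centimetres aside, so I located it again. Both gauges lay side by side in the tray in the last picture before the cover was shut.
- **Final check:** Both dials read within about 1° of zero, the cover is shut, and the gripper is clear above the box.

**Disagreed or not checked:**
- Camera readings of the dial bars' y position were about 3 mm off the box model. The grips confirmed the model, so I used that.
- The hand stopped about 3 mm higher than commanded in some grasps, with small forces.
- I never worked near the cup or the stopwatch, and I did not look at either again after the kit was packed.

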